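# Lock a filter tower together

## Task

Build up the filter tower on the bench: first set the blue filter stage into the grey base and turn it clockwise, about a quarter turn, until it locks fully home; then do the same with the orange inlet cap on top of the blue stage. Leave the two bottles and the specimen jar standing where they are, and let go of the finished tower.

Things in the scene. Friction and masses are not known exactly. Their poses are not given: they have to be found in the camera images.
- tower_base: Grey round base fixed to the bench, 45 mm high, 66 mm across, on an aluminium foot 96 mm across, 10 mm high. Origin: centre of its underside, z up. Yellow marks at its entry gaps (80 deg counter-clockwise from above from its +x and -x), red marks on +x and -x. A part fully seated in it has its underside 33.5 mm above this origin.
- base_mouth (a point): Centre of the base's rim, 45 mm up; axes as the base. Bayonet socket 12 mm deep, bore 60 mm, with two inward lips (4 mm thick, 46 mm apart) and two gaps at the yellow marks. Tabs enter when the part's x is 80 deg counter-clockwise (seen from above) from the base's x, or that plus 180; 6 deg and 2 mm to spare each way. Then 80 deg clockwise, light friction, to a stop: x axes parallel.
- stage_center (a point): Blue round filter stage, loose, about 0.15 kg, 62 mm high, 66 mm across: smooth cylinder from 11.5 mm above its underside to the top, grip it anywhere round. Point on its axis, 31 mm above the underside, z up. Spigot below as on the cap. Locked home when its x is parallel to the base's x (either way round), its yellow shoulder marks over the red marks.
- stage_mouth (a point): Centre of the blue stage's top rim, 62 mm above its underside; axes as the stage. A bayonet socket exactly like the base's, for the orange cap: entry with the cap's x 80 deg counter-clockwise from the stage's x (or plus 180), then 80 deg clockwise to the stop. The seated cap's underside is 11.5 mm below this point.
- cap_center (a point): Orange inlet cap, loose, about 0.12 kg, 66 mm high; round ribbed grip 50 mm across, 19 to 58 mm above its underside; nozzle on top. Point on its axis 33 mm above the underside, z up. Spigot (cap and stage): 40 mm across, 11.5 mm long, two tabs at its foot on +x and -x under the yellow marks, reaching 26 mm from the axis, 19 wide, 6 high; above it a shoulder 66 mm across, 7.5 high.
- bottle_etoh_mid (a point): Bystander: white bottle with a blue cap, 60 mm across, 145 mm high, loose; the point is at its centre, half-way up.
- bottle_tris_mid (a point): Bystander: brown bottle with a red cap, 52 mm across, 115 mm high, loose; the point is at its centre, half-way up.
- specimen_jar_mid (a point): Bystander: white specimen jar, 54 mm across, 149 mm high, loose; the point is at its centre, half-way up.
Things that resemble listed ones, but are neither listed nor needed, are in the scene too. What is meant by the part that bears stage_center is not green, and is the smaller of those in its own colour. Of the things that look like the part that bears cap_center, take the one that is farthest to the robot's right at the start.

How it is judged:
On the way, in this order (a step that is already met when the one before it is completed fails the run):
1. the blue stage is seated in the base and turned home (angle between the x axis of stage_center and the x axis of tower_base, either way round below 0.2 rad and horizontal distance between stage_center and tower_base below 0.005 m and z of stage_center in the frame of tower_base between 0.062 and 0.067 m and angle between stage_center's own z axis and vertical below 0.06 rad), for 0.2 s.
2. the orange cap is seated in the blue stage and turned home (angle between the x axis of cap_center and the x axis of stage_center, either way round below 0.2 rad and horizontal distance between cap_center and stage_center below 0.005 m and z of cap_center in the frame of stage_center between 0.05 and 0.055 m and angle between cap_center's own z axis and vertical below 0.06 rad), for 0.2 s.
At the end, for the whole second after the job is handed in: Blue stage in the base and orange cap in the stage, each seated on the rim below (2.5 mm), on its axis (5 mm), upright (0.06 rad) and within 0.2 rad of the locked position; bottles and jar within 30 mm of where they stood, tilted less than 0.3 rad (all of step 1 and all of step 2 and distance of each of bottle_etoh_mid, bottle_tris_mid, specimen_jar_mid from where it was at the start of the episode below 0.03 m and angle between each of bottle_etoh_mid, bottle_tris_mid, specimen_jar_mid's own z axis and vertical below 0.3 rad); the robot touches nothing.
It fails at once if the tall blue-capped bottle is shifted by more than 30 mm or tipped over 0.3 rad (not (distance of bottle_etoh_mid from where it was at the start of the episode below 0.03 m and angle between bottle_etoh_mid's own z axis and vertical below 0.3 rad)).
It fails at once if the brown red-capped bottle is shifted by more than 30 mm or tipped over 0.3 rad (not (distance of bottle_tris_mid from where it was at the start of the episode below 0.03 m and angle between bottle_tris_mid's own z axis and vertical below 0.3 rad)).
It fails at once if the white specimen jar is shifted by more than 30 mm or tipped over 0.3 rad (not (distance of specimen_jar_mid from where it was at the start of the episode below 0.03 m and angle between specimen_jar_mid's own z axis and vertical below 0.3 rad)).
It also fails if it takes over 72 s, if anything falls off the work surface, if the arm or the gripper's body presses on something with over 40 N, if the wrist force passes 120 N, or if a joint passes its speed limit or range.

## Robot

A 7-joint arm with a two-finger parallel gripper is mounted at the origin on a cart in front of the work surface, level with it; the furniture and walls round the work are solid. World frame = base frame: x ahead of the robot, y to its left, z up, the work surface at z = 0. Lengths are in m, angles in rad, forces in N, time in s.
With the tool pointing down it reaches from about 0.425 to 0.875 m from the base axis. Payload 4.7 kg.
Tool frame: the origin (TCP) lies on the centre line of the jaws, within the pads' length; the fingertips stand ahead of it and the grasp point (between the pads) lies 8 mm behind it (ctrl.finger_overhang is the x of the fingertips in the tool frame, in m); x points along the fingers, z is the direction in which the jaws open and shut, and the axes are right-handed (so a half turn about x gives the same grasp; the last joint's range is limited). The gripper opens to 87 mm and grips with 3 to 60 N. Pads are 19 mm wide; open, the fingers measure 117 mm over their backs; the gripper's body (75 mm by 190 mm) begins 51 mm behind the grasp point.
Start: joints at [1.217, 0.321, -0.07, 1.45, 0.023, 1.371, -0.057], TCP at [0.234, -0.607, 0.234] pointing down, gripper open.
Joint ranges: [-2.86, 2.86], [-0.3, 2.09], [-1.38, 1.24], [0.06, 2.45], [-1.56, 4.7], [0.09, 2.05], [-2.69, 2.69]. Speed limits (rad/s): [2.57, 2.57, 3.14, 3.14, 3.14, 3.14, 3.14].

## Interface

Orientations are given as a rotation vector (axis times angle).
In Python, from bench import readout, viewer, job, nets, ctrl gives the robot as it stands.
- The arm moves only by the shell command python3 -m creep 'ROWS' [FORCE]. ROWS is JSON, a list of rows, each an object with "linear": the shift along the tool's x, y, z in m, a list of three; "twist": the turn, a rotation vector about the tool's x, y, z in degrees, a list of three; "fingers": the gripper's target within -1 to 1 (shut at 1, half-way at 0, fully open at -1). A call has 1 to 8 rows; each row is the pose to reach, as a shift and turn from the pose commanded when the call began, along the tool's axes at that moment; what a row does not reach only later rows make up. A row lasts 1/12 s, in which the tool goes at most 41.7 mm and 7.16 degrees, less where a joint would pass 70% of its speed; a pose out of reach is approached as far as the arm can. A call with a gripper value outside its range is refused whole. The fingers move at their own pace and stop on an object; FORCE is the grip in N (left out, the last holds). Time passes only in rows, so rows that repeat a pose let the fingers close. It gives the time, the measured TCP pose, the force and the opening at its end, in the units of the state.
- readout.get_state(): the state, without advancing time (a new reading comes with each control period).
- viewer.get_image(name): name is "scene" or "top"; returns (picture, depth): 384x512x3 uint8, red, green, blue; 384x512 float32, m along the optical axis (not along the pixel's ray), 0 where there is no reading.
- viewer.camera_params(name): a dict with "K" (3x3 intrinsics, pixels), "cam_to_world" (4x4, takes a point from camera to world coordinates). Camera axes: x right, y down, z forward; pixel columns grow to the right and rows downward; lengths in m; the calibration is good to about 2 mm. A picture is of the moment at which its call begins. camera_params takes no time and is no camera call.
- job.close_job(): hands the job in, once; it reports no verdict.
Trained networks look in the newest picture that a camera, given by its name, has taken for a name from the list of things; names that differ only in an ending like _2 or _b are one class to them, and where a whole thing is asked for, a point or a joint stands for the part that bears it (a point fixed in the world has none). Each returns a list of dicts, best first, with "conf" (0 to 1); they miss things now and then, are a little off and sometimes report something else, mostly with a low value. They report only what shows in the picture. A call takes as long as a camera call. They do not tell look-alikes from the thing itself.
- nets.boxes_of(camera, label): "centre" ([x, y, z] in m, in world coordinates, good to about 4 mm: the middle of the surface that is visible of it).
- nets.place_of(camera, label): "centre" ([x, y, z] in m, in world coordinates, good to about 4 mm: a listed point, or the origin of a listed thing).
The state is a dict: "time": time; "joint_positions": joint angles; "qd": joint speeds; "joint_torque": joint torques, N m; "position": TCP position; "tool_rot": TCP orientation; "ft_force": force on the tool from outside, world axes, zero at the start; "torque": the same for the moment, N m; "grip_width": opening from 0.0 (shut) to 1.0 (fully open).
Only numpy, scipy, OpenCV 4.12 (cv2) and the standard library are available. Lean on these libraries where they do the work, as an engineer would, in place of code of your own. Each camera call takes 0.05 s, during which the arm holds its last target.

## Working session

There is one attempt and no reset: what is moved stays moved. The work goes in short steps, Python scripts to look and compute and a shell command to move; the robot and the scene stay as the last step left them, time stands still between calls to the robot, and variables do not carry over. Pictures are saved under pics/ and viewed, and the job is handed in when it is done.

```bash
ls; mkdir -p pics
python3 - <<'E'
from bench import readout, viewer, ctrl
import cv2, numpy as np
s=readout.get_state(); print(s); print([ (a,getattr(ctrl,a)) for a in dir(ctrl) if a[0]!='_'])
for n in("scene","top"):
    im,d=viewer.get_image(n); cv2.imwrite(f"pics/{n}0.png",im[:,:,::-1]); np.savez(f"/tmp/{n}0.npz",im=im,d=d)
    p=viewer.camera_params(n); print(n,np.round(p["K"],1).tolist(),np.round(p["cam_to_world"],3).tolist())
E
```

```text
pics
{'time': 0.0, 'joint_positions': array([ 1.21710026,  0.32183071, -0.07005525,  1.45169754,  0.02260799,
        1.37078433, -0.05690955]), 'qd': array([ 0.00048106,  0.0016388 , -0.00020397, -0.00059443, -0.00111661,
        0.00035336, -0.00045228]), 'joint_torque': array([-6.43280032e-05, -4.91282129e+01, -4.04140949e-01, -3.12525022e+01,
       -6.39184099e-02,  4.36723139e-02,  2.02231736e-04]), 'position': array([ 0.23345445, -0.60605143,  0.23244494]), 'tool_rot': array([ 0.93519546,  1.36274288, -0.93355   ]), 'ft_force': array([-0.42874389, -0.15052878,  0.34597331]), 'torque': array([-0.04103607, -0.03410383, -0.00345246]), 'grip_width': 0.9991318640388317}
[('MotionError', <class 'bench.MotionError'>), ('finger_overhang', 0.011)]
scene [[499.8, 0.0, 258.0], [0.0, 499.8, 197.9], [0.0, 0.0, 1.0]] [[-0.157, -0.546, 0.823, -0.93], [-0.988, 0.092, -0.127, 0.293], [-0.006, -0.833, -0.554, 1.079], [0.0, 0.0, 0.0, 1.0]]
top [[409.6, 0.0, 258.2], [0.0, 409.6, 191.5], [0.0, 0.0, 1.0]] [[0.013, -0.987, 0.161, 0.308], [-1.0, -0.01, 0.021, 0.042], [-0.019, -0.162, -0.987, 1.449], [0.0, 0.0, 0.0, 1.0]]
```

View pics/scene0.png

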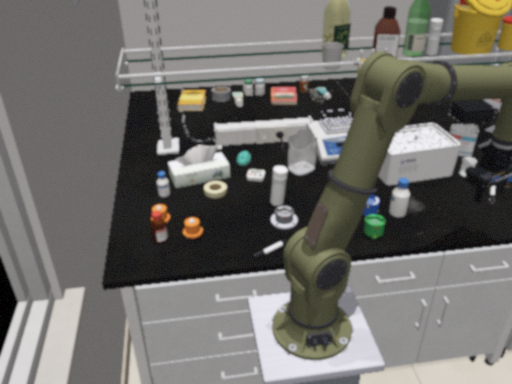

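View pics/top0.png

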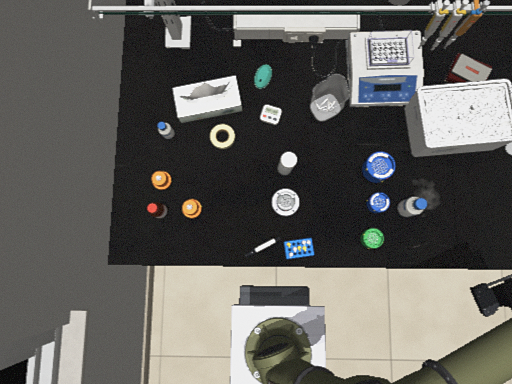

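The top view shows these candidates:
- **Blue stage:** large blue at (380,166), small blue at (379,202), green at (373,238).
- **Orange cap:** (161,180) and (192,208).
- **Base:** (286,202).

By the description I choose the smaller blue at (379,202) and the rightmost orange (largest u, so -y) at (192,208). I'll check both in a close crop.

```bash
cat > h.py <<'E'
import numpy as np, cv2
from bench import viewer
def load(n,k): z=np.load(f"/tmp/{n}{k}.npz"); return z['im'],z['d']
def world(n,u,v,d):
    p=viewer.camera_params(n);K=np.array(p['K']);T=np.array(p['cam_to_world'])
    u,v,d=np.broadcast_arrays(np.asarray(u,float),v,d)
    P=np.stack([(u-K[0,2])/K[0,0]*d,(v-K[1,2])/K[1,1]*d,d],-1)
    return P@T[:3,:3].T+T[:3,3]
def proj(n,P):
    p=viewer.camera_params(n);K=np.array(p['K']);T=np.array(p['cam_to_world'])
    c=(np.asarray(P)-T[:3,3])@T[:3,:3]
    return c[...,:2]/c[...,2:]*[K[0,0],K[1,1]]+[K[0,2],K[1,2]]
def crop(im,u,v,r,s): return cv2.resize(im[v-r:v+r,u-r:u+r],None,fx=s,fy=s,interpolation=cv2.INTER_CUBIC)
E
python3 - <<'E'
from h import *
im,d=load('top',0); im2,d2=load('scene',0)
a=[crop(im,u,v,25,5) for u,v in((379,202),(286,202),(192,208))]
b=[crop(im2,u,v,25,5) for u,v in((374,212),(285,216),(193,228))]
c=np.vstack([np.hstack(a),np.hstack(b)]); cv2.imwrite('pics/crop0.png',c[:,:,::-1])
from bench import nets
for l in("stage_center","cap_center","tower_base","base_mouth","bottle_etoh_mid","bottle_tris_mid","specimen_jar_mid"):
    print(l,[(np.round(x['centre'],3).tolist(),round(x['conf'],2)) for x in nets.place_of('top',l)][:5])
E
```

```text
stage_center [([0.381, -0.317, 0.033], 0.92), ([0.502, -0.343, 0.031], 0.59), ([0.625, -0.339, 0.042], 0.57)]
cap_center [([0.479, 0.306, 0.035], 0.68), ([0.581, 0.415, 0.033], 0.6)]
tower_base [([0.502, -0.024, -0.0], 0.62)]
base_mouth [([0.505, -0.026, 0.043], 0.8)]
bottle_etoh_mid [([0.493, -0.448, 0.074], 0.96)]
bottle_tris_mid [([0.472, 0.416, 0.062], 0.72)]
specimen_jar_mid [([0.628, -0.025, 0.075], 0.6), ([0.502, -0.339, 0.066], 0.44)]
```

View pics/crop0.png

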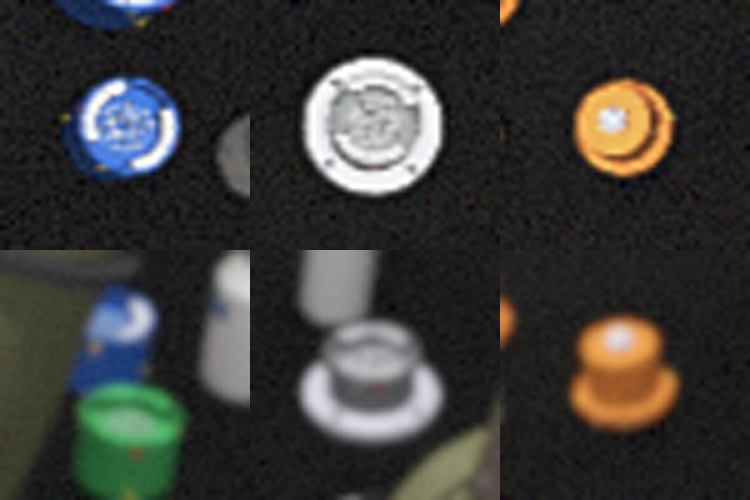

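The crop confirms the small blue stage, the base and the orange cap. The stage's lips show as white arcs and its gaps run up-right to down-left. Next I'll average several frames and unwrap the rims to get the yaw angles.

Run:
```python
from h import *
from bench import readout
for n in("top","scene"):
    F=[viewer.get_image(n) for _ in range(8)]
    im=np.mean([f[0].astype(float) for f in F],0); D=np.array([f[1] for f in F]); D=np.where(D>0,D,np.nan)
    d=np.nan_to_num(np.nanmedian(D,0)); np.savez(f"/tmp/{n}1.npz",im=np.clip(im,0,255).astype(np.uint8),d=d)
im,d=load('top',1); im2,d2=load('scene',1)
a=[crop(im,u,v,16,16) for u,v in((378,203),(285,202),(193,208))]
cv2.imwrite('pics/crop1.png',np.hstack(a)[:,:,::-1][:, :800*2] if 0 else cv2.resize(np.hstack(a)[:,:,::-1],(795,265),interpolation=cv2.INTER_AREA))
b=[crop(im2,u,v,16,16) for u,v in((367,205),(285,214),(193,228))]
cv2.imwrite('pics/crop2.png',cv2.resize(np.hstack(b)[:,:,::-1],(795,265),interpolation=cv2.INTER_AREA))
v,u=np.mgrid[0:384,0:512]; W=world('top',u,v,d); W[d==0]=np.nan
for nm,x,y,R in(("stage",.502,-.341,.05),("base",.503,-.025,.06),("cap",.479,.306,.05),("bigblue",.625,-.339,.05),("green",.381,-.317,.05),("etoh",.493,-.448,.04),("tris",.472,.416,.04),("jar",.628,-.025,.04)):
    m=(np.hypot(W[...,0]-x,W[...,1]-y)<R)&(W[...,2]>.012); Z=W[m]
    zt=np.nanpercentile(Z[:,2],95); T=Z[Z[:,2]>zt-.012]
    print(nm,"n",m.sum(),"ztop %.3f"%zt,"topmid",np.round((np.nanpercentile(T[:,:2],2,0)+np.nanpercentile(T[:,:2],98,0))/2,4),"ext",np.round(np.ptp(T[:,:2],axis=0),3))
print(readout.get_state()['time'])
```

```text
stage n 366 ztop 0.064 topmid [ 0.5032 -0.3419] ext [0.062 0.065]
base n 338 ztop 0.047 topmid [ 0.5074 -0.0247] ext [0.066 0.062]
cap n 275 ztop 0.063 topmid [0.4811 0.3057] ext [0.048 0.048]
bigblue n 770 ztop 0.091 topmid [ 0.6257 -0.3415] ext [0.093 0.092]
green n 368 ztop 0.064 topmid [ 0.3821 -0.317 ] ext [0.064 0.066]
etoh n 426 ztop 0.146 topmid [ 0.489  -0.4498] ext [0.035 0.033]
tris n 248 ztop 0.117 topmid [0.4695 0.4189] ext [0.03 0.03]
jar n 298 ztop 0.150 topmid [ 0.6257 -0.0212] ext [0.049 0.049]
1.25<stdin>:6: RuntimeWarning: All-NaN slice encountered
```

View pics/crop1.png

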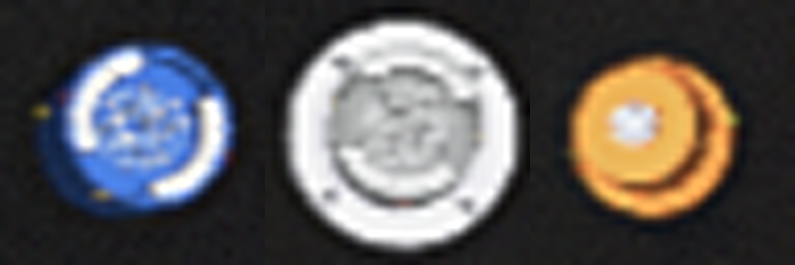

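View pics/crop2.png

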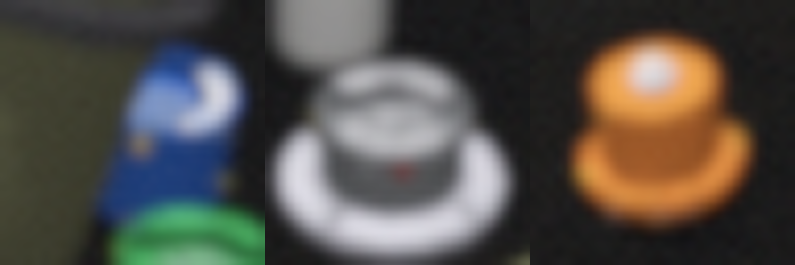

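```bash
cat > fit.py <<'E'
from h import *
from scipy.optimize import minimize
S=8; th=np.linspace(0,2*np.pi,72,endpoint=False)
PARTS={'base':[(0,.010,.048),(0,.045,.033)],'stage':[(.0115,.062,.033)],'cap':[(.0115,.019,.033),(.019,.058,.025)]}
def mask_of(im,nm):
    h=im.astype(float); r,g,b=h[...,0],h[...,1],h[...,2]
    if nm=='stage': return np.clip((b-30-.0*r)/60,0,1)
    if nm=='base': return np.clip((h.mean(-1)-35)/80,0,1)
    return np.clip((r-b-25)/100,0,1)
def render(cam,parts,x,y,z0,u0,v0,r):
    c=np.zeros((2*r*S,2*r*S),np.uint8)
    for a,b,R in parts:
        P=np.concatenate([np.stack([x+R*np.cos(th),y+R*np.sin(th),np.full(72,z0+q)],-1) for q in(a,b)])
        p=(proj(cam,P)-[u0-r-.0,v0-r-.0]+.5)*S
        cv2.fillConvexPoly(c,cv2.convexHull(np.round(p*16).astype(np.int32)),255,shift=4)
    return cv2.resize(c,(2*r,2*r),interpolation=cv2.INTER_AREA)/255.
def fit(cam,im,nm,x,y,z0=0,r=22):
    u0,v0=np.round(proj(cam,[x,y,z0+.03])).astype(int)
    M=mask_of(im,nm)[v0-r:v0+r,u0-r:u0+r]
    f=lambda q: np.abs(render(cam,PARTS[nm],q[0],q[1],z0,u0,v0,r)-M).sum()
    o=minimize(f,[x,y],method='Nelder-Mead',options=dict(initial_simplex=[[x,y],[x+.006,y],[x,y+.006]],xatol=1e-5))
    return o.x,o.fun,M.sum()
def marks(cam,im,x,y,z,r,pred):
    a=np.radians(np.arange(0,360,2)); P=np.stack([x+r*np.cos(a),y+r*np.sin(a),np.full(a.shape,z)],-1)
    p=proj(cam,P).astype(np.float32)
    return np.degrees(a),cv2.remap(im,p[:,0:1],p[:,1:2],cv2.INTER_LINEAR)[:,0].astype(float)
E
python3 - <<'E'
from fit import *
im,d=load('top',1); im2,d2=load('scene',1)
for nm,x,y in(("stage",.502,-.341),("base",.503,-.025),("cap",.479,.306)):
    print(nm,'top',fit('top',im,nm,x,y), 'scene',fit('scene',im2,nm,x,y) if nm!='stage' else '')
E
```

```text
stage top (array([ 0.50543028, -0.3434045 ]), np.float64(46.76862745098039), np.float64(405.0)) scene 
base top (array([ 0.50870583, -0.02408749]), np.float64(44.4671568627451), np.float64(625.9166666666666)) scene (array([ 0.5085522 , -0.02369698]), np.float64(365.00735294117646), np.float64(791.9583333333333))
cap top (array([0.48109255, 0.30793369]), np.float64(44.87294117647059), np.float64(261.56)) scene (array([0.48302228, 0.30823499]), np.float64(75.53313725490196), np.float64(321.48999999999995))
```

Run:
```python
from fit import *
im,d=load('top',1); im2,d2=load('scene',1)
def unwrap(cam,im,x,y,zs,rs,name):
    rows=[marks(cam,im,x,y,z,r,0)[1] for z,r in zip(zs,rs)]
    return np.array(rows)
out=[]
for nm,x,y,H in(("stage",.5045,-.343,.062),("base",.508,-.0243,.045)):
    rr=np.linspace(.020,.033,14)
    A=unwrap('top',im,x,y,[H]*14,rr,nm)          # top face
    B=unwrap('top',im,x,y,np.linspace(H,0,24),[.033]*24,nm)  # wall
    out+=[A,B]
    g=A[4:10].mean((0,2)); 
    ang=np.radians(np.arange(0,360,2)); 
    print(nm,'lip bright per 10deg',[int(v) for v in g.reshape(-1,5).mean(1)], 'h2 phase',np.degrees(np.angle((g*np.exp(2j*ang)).sum()))/2)
x,y=.482,.307
out+= [unwrap('top',im,x,y,[.019]*10,np.linspace(.026,.035,10),'c'),unwrap('top',im,x,y,np.linspace(.019,.0115,6),[.033]*6,'c'),
 unwrap('scene',im2,x,y,np.linspace(.019,.0115,6),[.033]*6,'c')]
c=[cv2.resize(np.clip(o,0,255).astype(np.uint8),(720,o.shape[0]*6),interpolation=cv2.INTER_NEAREST) for o in out]
c=[np.vstack([o,np.full((4,720,3),255,np.uint8)]) for o in c]
c=np.vstack(c); print(c.shape); cv2.imwrite('pics/unw.png',cv2.resize(c,(720,min(600,c.shape[0])))[:,:,::-1])
```

```text
stage lip bright per 10deg [142, 219, 241, 219, 226, 227, 224, 215, 209, 216, 227, 171, 147, 145, 145, 143, 132, 140, 209, 231, 237, 233, 228, 219, 218, 225, 224, 226, 227, 179, 91, 92, 96, 96, 105, 114] h2 phase 57.26229060460359
base lip bright per 10deg [222, 217, 228, 218, 161, 148, 154, 165, 166, 167, 168, 192, 229, 224, 227, 227, 222, 227, 227, 225, 231, 225, 189, 170, 169, 161, 155, 147, 132, 188, 230, 221, 211, 225, 216, 219] h2 phase -11.280668440861952
(616, 720, 3)
```

View pics/unw.png

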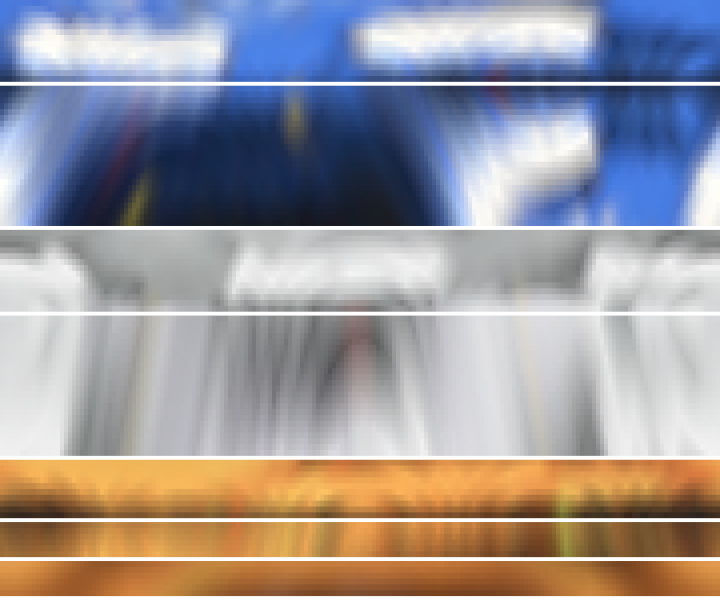

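```bash
cat > go.py <<'E'
import sys, numpy as np
from scipy.spatial.transform import Rotation as R
from bench import readout
def st(v=1):
    s=readout.get_state(); M=R.from_rotvec(s['tool_rot']).as_matrix(); z=M[:,2]
    if v: print('t %.2f'%s['time'],'pos',np.round(s['position'],4),'yaw %.1f'%np.degrees(np.arctan2(z[1],z[0])),'x-axis',np.round(M[:,0],3),'q',np.round(s['joint_positions'],2),'F',np.round(s['ft_force'],1),'Tq',np.round(s['torque'],2),'w %.3f'%s['grip_width'])
    return s,M
def goal(x,y,z,yaw):
    # TCP target; yaw of tool z (mod 360)
    s,M=st(); a=np.radians(yaw)
    X=np.array([0,0,-1.]);Z=np.array([np.cos(a),np.sin(a),0]);G=np.stack([X,np.cross(Z,X),Z],1)
    print('lin mm',np.round(M.T@(np.array([x,y,z])-s['position'])*1000,1),'twist',np.round(np.degrees(R.from_matrix(M.T@G).as_rotvec()),1))
if __name__=='__main__':
    a=[float(v) for v in sys.argv[1:]]
    goal(*a) if a else st()
E
python3 go.py .505 -.343 .15 127; python3 go.py .505 -.343 .15 -53
```

```text
t 1.25 pos [ 0.2337 -0.6065  0.2336] yaw -68.9 x-axis [-0. -0. -1.] q [ 1.22  0.32 -0.07  1.45  0.02  1.37 -0.06] F [-0.3 -0.1 -0.6] Tq [-0.04 -0.07 -0.  ] w 1.002
lin mm [  83.5  347.9 -148.4] twist [164.1   0.   -0. ]
t 1.25 pos [ 0.2337 -0.6065  0.2336] yaw -68.9 x-axis [-0. -0. -1.] q [ 1.22  0.32 -0.07  1.45  0.02  1.37 -0.06] F [-0.3 -0.1 -0.6] Tq [-0.04 -0.07 -0.  ] w 1.002
lin mm [  83.5  347.9 -148.4] twist [-15.9   0.    0. ]
```

```bash
python3 -m creep '[{"linear":[0,0.348,-0.148],"twist":[-16,0,0],"fingers":-1},{"linear":[0,0.348,-0.148],"twist":[-16,0,0],"fingers":-1},{"linear":[0,0.348,-0.148],"twist":[-16,0,0],"fingers":-1},{"linear":[0,0.348,-0.148],"twist":[-16,0,0],"fingers":-1},{"linear":[0,0.348,-0.148],"twist":[-16,0,0],"fingers":-1},{"linear":[0,0.348,-0.148],"twist":[-16,0,0],"fingers":-1},{"linear":[0,0.348,-0.148],"twist":[-16,0,0],"fingers":-1},{"linear":[0,0.348,-0.148],"twist":[-16,0,0],"fingers":-1}]' 20; python3 go.py .5045 -.343 .2 -53
```

```text
time: 1.92
position: [0.4742, -0.373, 0.2339]
tool_rot: [0.72, 1.447, -0.721]
ft_force: [0.2, 0.3, -1.1]
grip_width: 1.002
t 1.92 pos [ 0.4742 -0.373   0.2339] yaw -52.9 x-axis [ 0.    -0.001 -1.   ] q [ 0.88  0.24 -0.3   1.57  0.07  1.35 -0.36] F [ 0.2  0.3 -1.1] Tq [-0.08 -0.1  -0.06] w 1.002
lin mm [33.9 42.3 -5.7] twist [0.1 0.  0. ]
```

```bash
python3 -m creep '[{"linear":[0,0.042,-0.006],"twist":[0,0,0],"fingers":-1},{"linear":[0,0.042,-0.006],"twist":[0,0,0],"fingers":-1},{"linear":[0.08,0.042,-0.006],"twist":[0,0,0],"fingers":-1},{"linear":[0.08,0.042,-0.006],"twist":[0,0,0],"fingers":-1},{"linear":[0.08,0.042,-0.006],"twist":[0,0,0],"fingers":-1}]'; python3 go.py .5045 -.343 .04 -53
python3 - <<'E'
from h import *
im,d=viewer.get_image('scene'); cv2.imwrite('pics/s2.png',crop(im,370,180,70,5)[:600,:,::-1])
E
```

```text
time: 2.33
position: [0.4984, -0.3417, 0.1458]
tool_rot: [0.723, 1.462, -0.72]
ft_force: [-0.8, 0.2, -1.9]
grip_width: 1.004
t 2.33 pos [ 0.4984 -0.3417  0.1458] yaw -52.9 x-axis [-0.011  0.007 -1.   ] q [ 0.82  0.31 -0.32  1.66  0.1   1.2  -0.44] F [-0.8  0.2 -1.9] Tq [0.03 0.11 0.01] w 1.004
lin mm [105.7   4.6   6. ] twist [ 0.1 -0.7  0.3]
```

View pics/s2.png

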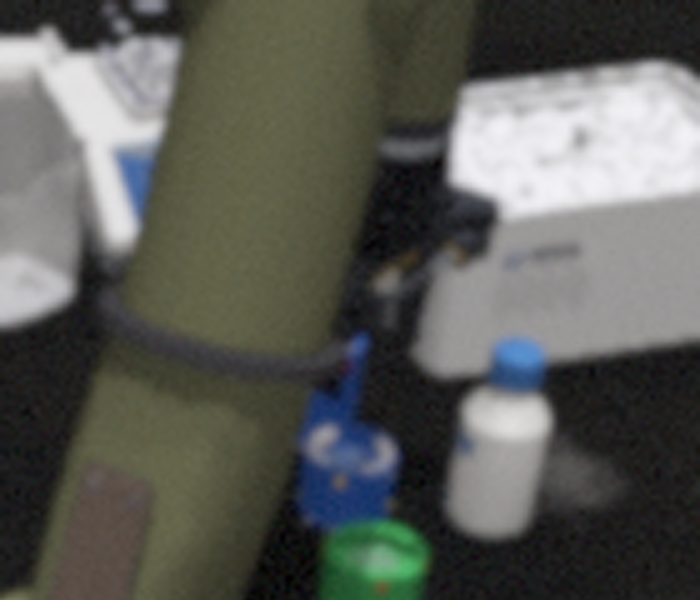

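The arm is above the stage, which shows at about (350,470) in the crop, with the bottle clear at (500,440). I'll let it settle and then descend.

```bash
python3 -m creep '[{"linear":[0,0,0],"twist":[0,0,0],"fingers":-1},{"linear":[0,0,0],"twist":[0,0,0],"fingers":-1}]'; python3 go.py .5045 -.343 .04 -53
```

```text
time: 2.55
position: [0.5042, -0.3456, 0.1564]
tool_rot: [0.72, 1.443, -0.721]
ft_force: [-0.2, 0.2, 0.6]
grip_width: 0.999
t 2.55 pos [ 0.5042 -0.3456  0.1564] yaw -53.0 x-axis [ 0.004 -0.002 -1.   ] q [ 0.82  0.3  -0.32  1.65  0.1   1.21 -0.44] F [-0.2  0.2  0.6] Tq [-0.01 -0.01 -0.02] w 0.999
lin mm [116.4   1.6  -2.4] twist [ 0.   0.2 -0.1]
```

```bash
python3 -m creep '[{"linear":[0.03,0.0015,-0.002],"twist":[0,0,0],"fingers":-1},{"linear":[0.06,0.0015,-0.002],"twist":[0,0,0],"fingers":-1},{"linear":[0.09,0.0015,-0.002],"twist":[0,0,0],"fingers":-1},{"linear":[0.115,0.0015,-0.002],"twist":[0,0,0],"fingers":-1},{"linear":[0.115,0.0015,-0.002],"twist":[0,0,0],"fingers":-1},{"linear":[0.115,0.0015,-0.002],"twist":[0,0,0],"fingers":-1}]'; python3 go.py .5045 -.343 .04 -53
python3 - <<'E'
from h import *
im,d=viewer.get_image('top'); cv2.imwrite('pics/t3.png',crop(im,379,202,45,8)[:,:,::-1][:600])
im,d=viewer.get_image('scene'); cv2.imwrite('pics/s3.png',crop(im,370,180,70,5)[:600,:,::-1])
E
```

```text
time: 3.05
position: [0.5034, -0.3425, 0.0398]
tool_rot: [0.721, 1.447, -0.721]
ft_force: [0.2, 0.3, 0.4]
grip_width: 0.998
t 3.05 pos [ 0.5034 -0.3425  0.0398] yaw -52.9 x-axis [ 0.001 -0.    -1.   ] q [ 0.81  0.42 -0.3   1.75  0.15  1.   -0.48] F [0.2 0.3 0.4] Tq [-0.03 -0.03  0.01] w 0.998
lin mm [-0.2  0.6  1.1] twist [ 0.1  0.  -0. ]
```

View pics/t3.png

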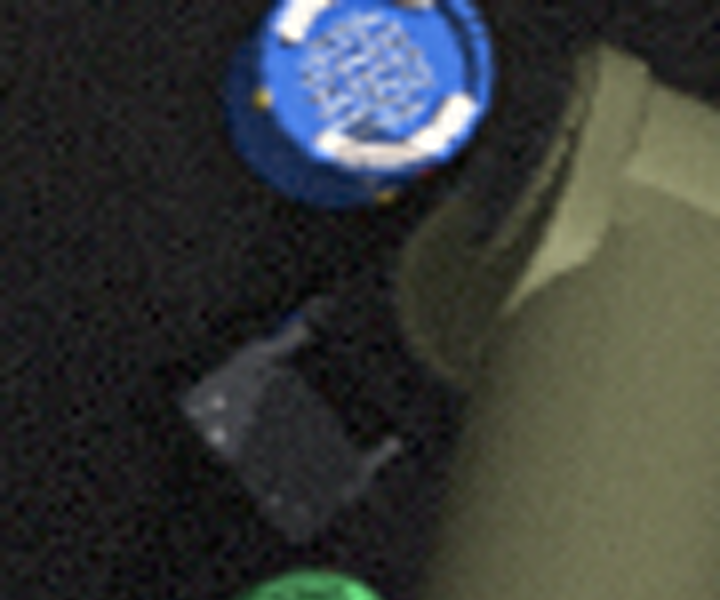

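View pics/s3.png

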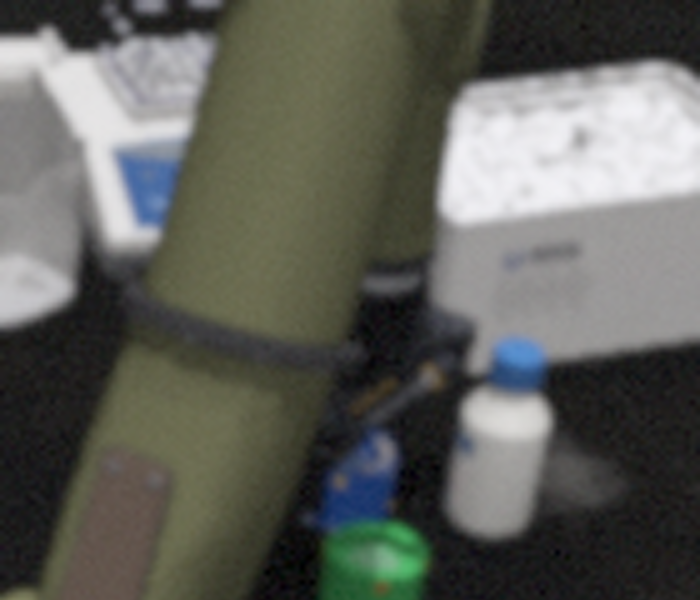

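Both views show the fingers straddling the small blue stage at about (360,480) in the scene crop, with the body clear of the bottle. Now I'll close the gripper.

```bash
python3 -m creep '[{"linear":[0,0,0.001],"twist":[0,0,0],"fingers":1},{"linear":[0,0,0.001],"twist":[0,0,0],"fingers":1},{"linear":[0,0,0.001],"twist":[0,0,0],"fingers":1},{"linear":[0,0,0.001],"twist":[0,0,0],"fingers":1},{"linear":[0,0,0.001],"twist":[0,0,0],"fingers":1},{"linear":[0,0,0.001],"twist":[0,0,0],"fingers":1}]' 30; python3 go.py
```

```text
time: 3.65
position: [0.5037, -0.3427, 0.0393]
tool_rot: [0.721, 1.448, -0.721]
ft_force: [-1.4, 1.7, 5.6]
grip_width: 0.75
t 3.65 pos [ 0.5037 -0.3427  0.0393] yaw -52.9 x-axis [ 0. -0. -1.] q [ 0.8   0.42 -0.3   1.75  0.15  1.   -0.48] F [-1.4  1.7  5.6] Tq [ 0.31  0.39 -0.02] w 0.750
```

```bash
python3 -m creep '[{"linear":[-0.03,0,0],"twist":[0,0,0],"fingers":1},{"linear":[-0.06,0,0],"twist":[0,0,0],"fingers":1},{"linear":[-0.09,0,0],"twist":[0,0,0],"fingers":1},{"linear":[-0.12,0,0],"twist":[0,0,0],"fingers":1},{"linear":[-0.12,0,0],"twist":[0,0,0],"fingers":1}]'; python3 go.py .508 -.0243 .17 -42
python3 - <<'E'
from h import *
im,d=viewer.get_image('top'); cv2.imwrite('pics/t4.png',crop(im,379,202,45,8)[:,:,::-1][:600])
E
```

```text
time: 4.07
position: [0.5068, -0.3446, 0.1651]
tool_rot: [0.718, 1.437, -0.721]
ft_force: [2.0, 1.5, -1.6]
grip_width: 0.749
t 4.07 pos [ 0.5068 -0.3446  0.1651] yaw -52.9 x-axis [ 0.009 -0.006 -1.   ] q [ 0.82  0.29 -0.32  1.64  0.1   1.22 -0.44] F [ 2.   1.5 -1.6] Tq [-0.09 -0.12 -0.02] w 0.749
lin mm [  -6.9  194.1 -254.8] twist [-10.9   0.6  -0.1]
```

View pics/t4.png

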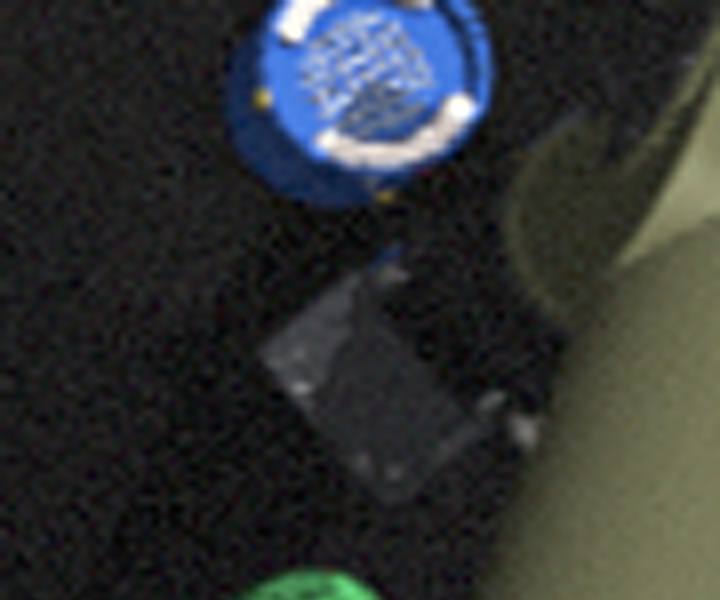

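```bash
python3 -m creep '[{"linear":[0,0.194,-0.255],"twist":[-11,0,0],"fingers":1},{"linear":[0,0.194,-0.255],"twist":[-11,0,0],"fingers":1},{"linear":[0,0.194,-0.255],"twist":[-11,0,0],"fingers":1},{"linear":[0,0.194,-0.255],"twist":[-11,0,0],"fingers":1},{"linear":[0,0.194,-0.255],"twist":[-11,0,0],"fingers":1},{"linear":[0,0.194,-0.255],"twist":[-11,0,0],"fingers":1},{"linear":[0,0.194,-0.255],"twist":[-11,0,0],"fingers":1},{"linear":[0,0.194,-0.255],"twist":[-11,0,0],"fingers":1}]'; python3 -m creep '[{"linear":[0,0,0],"twist":[0,0,0],"fingers":1},{"linear":[0,0,0],"twist":[0,0,0],"fingers":1}]';  python3 go.py .508 -.0243 .11 -42
```

```text
time: 4.78
position: [0.5029, -0.0177, 0.1568]
tool_rot: [0.57, 1.498, -0.569]
ft_force: [-0.3, 1.4, -1.8]
grip_width: 0.754
time: 4.95
position: [0.5034, -0.0202, 0.157]
tool_rot: [0.568, 1.497, -0.569]
ft_force: [0.4, -0.8, -1.9]
grip_width: 0.746
t 4.95 pos [ 0.5034 -0.0202  0.157 ] yaw -41.6 x-axis [-0.002  0.    -1.   ] q [ 0.54  0.1  -0.57  1.89  0.06  1.17 -0.79] F [ 0.4 -0.8 -1.9] Tq [-0.12  0.01  0.02] w 0.746
lin mm [47.   0.1  6.3] twist [ 0.4 -0.1  0.1]
```

```bash
python3 -m creep '[{"linear":[0.02,0,0.006],"twist":[0.4,0,0],"fingers":1},{"linear":[0.04,0,0.006],"twist":[0.4,0,0],"fingers":1},{"linear":[0.04,0,0.006],"twist":[0.4,0,0],"fingers":1}]';  python3 go.py .508 -.0243 .085 -42
python3 - <<'E'
from h import *
im,d=viewer.get_image('top'); a=crop(im,286,195,40,9)
im,d=viewer.get_image('scene'); b=crop(im,286,195,40,9); cv2.imwrite('pics/t5.png',cv2.resize(np.hstack([a,b])[:,:,::-1],(800,400)))
E
```

```text
time: 5.2
position: [0.5055, -0.0284, 0.1138]
tool_rot: [0.579, 1.5, -0.583]
ft_force: [-0.9, -0.4, -1.7]
grip_width: 0.754
t 5.20 pos [ 0.5055 -0.0284  0.1138] yaw -42.5 x-axis [-0.009  0.001 -1.   ] q [ 0.53  0.16 -0.56  1.92  0.09  1.09 -0.81] F [-0.9 -0.4 -1.7] Tq [-0.01  0.14  0.03] w 0.754
lin mm [28.8  4.9 -0.7] twist [-0.5 -0.4  0.3]
```

View pics/t5.png

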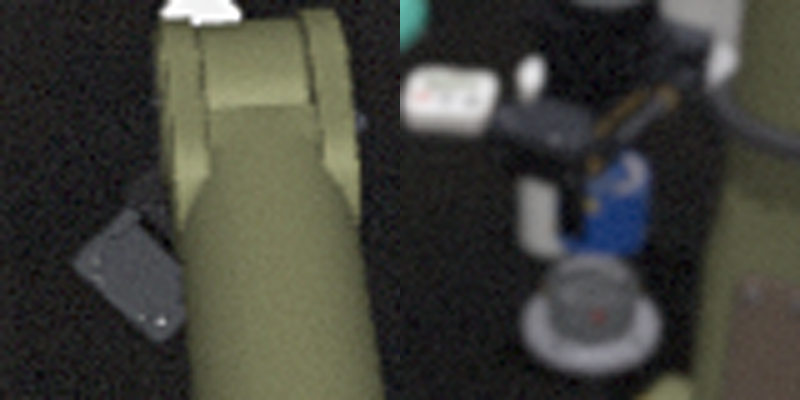

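```bash
python3 -m creep '[{"linear":[0,0,0],"twist":[0,0,0],"fingers":1},{"linear":[0,0,0],"twist":[0,0,0],"fingers":1}]';  python3 go.py .508 -.0243 .085 -42
python3 - <<'E'
from fit import *
from go import st
s,M=st(0); T=s['position']
im,d=viewer.get_image('scene'); np.savez('/tmp/scene5.npz',im=im,d=d)
im=im.copy()
# expected stage in hand: TCP was .040 -> underside 0 => underside = TCPz-.0395
z0=T[2]-.0395; big=cv2.resize(im,None,fx=6,fy=6,interpolation=cv2.INTER_CUBIC)
for (x,y,z,c) in((T[0],T[1],z0+.062,(255,255,0)),(T[0],T[1],z0+.0115,(255,255,0)),(.508,-.0243,.045,(0,255,0)),(.508,-.0243,.010,(0,255,0))):
    R=.048 if z==.010 else .033
    P=np.stack([x+R*np.cos(th),y+R*np.sin(th),np.full(72,z)],-1)
    cv2.polylines(big,[np.round((proj('scene',P)+.5)*6).astype(np.int32)],True,c,1)
u,v=(proj('scene',[.508,-.024,.08])*6).astype(int)
cv2.imwrite('pics/s6.png',big[v-300:v+300,u-300:u+300,::-1])
E
```

```text
time: 5.47
position: [0.5097, -0.0268, 0.1195]
tool_rot: [0.578, 1.491, -0.578]
ft_force: [0.9, -0.4, -1.0]
grip_width: 0.755
t 5.47 pos [ 0.5097 -0.0268  0.1195] yaw -42.4 x-axis [ 0.002 -0.    -1.   ] q [ 0.53  0.15 -0.57  1.92  0.09  1.1  -0.81] F [ 0.9 -0.4 -1. ] Tq [ 0.   -0.06 -0.01] w 0.755
lin mm [34.5  0.6 -3. ] twist [-0.4  0.1 -0. ]
```

View pics/s6.png

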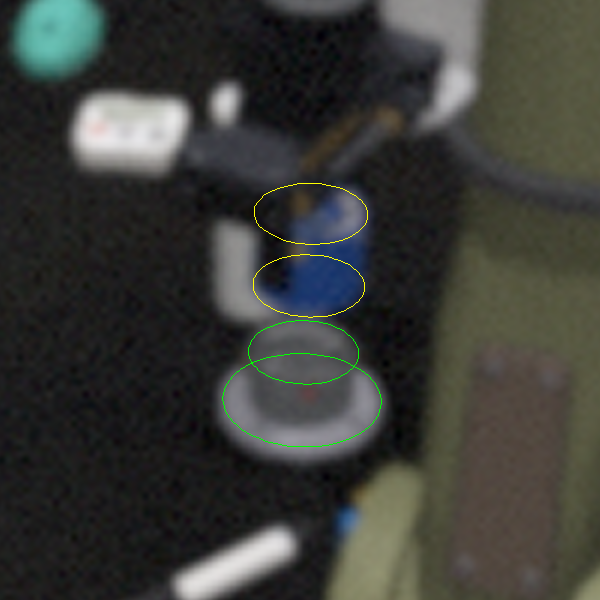

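The overlay shows the held stage on the predicted ellipses, nearly over the base rim. I'll centre it by about 3 mm and go down with force checks.

```bash
python3 -m creep '[{"linear":[0.015,0.0005,-0.003],"twist":[-0.4,0,0],"fingers":1},{"linear":[0.030,0.0005,-0.003],"twist":[-0.4,0,0],"fingers":1},{"linear":[0.030,0.0005,-0.003],"twist":[-0.4,0,0],"fingers":1},{"linear":[0.030,0.0005,-0.003],"twist":[-0.4,0,0],"fingers":1}]';  python3 go.py .5075 -.0245 .077 -42
```

```text
time: 5.85
position: [0.5069, -0.024, 0.0887]
tool_rot: [0.572, 1.495, -0.573]
ft_force: [1.0, -0.6, -1.5]
grip_width: 0.752
t 5.85 pos [ 0.5069 -0.024   0.0887] yaw -41.9 x-axis [-0.001 -0.    -1.   ] q [ 0.52  0.19 -0.57  1.95  0.12  1.04 -0.83] F [ 1.  -0.6 -1.5] Tq [-0.04 -0.06 -0.01] w 0.752
lin mm [11.7  0.   0.8] twist [ 0.1 -0.   0. ]
```

```bash
python3 -m creep '[{"linear":[0.003,0,0.0005],"twist":[0,0,0],"fingers":1},{"linear":[0.006,0,0.0005],"twist":[0,0,0],"fingers":1},{"linear":[0.008,0,0.0005],"twist":[0,0,0],"fingers":1},{"linear":[0.008,0,0.0005],"twist":[0,0,0],"fingers":1}]';  python3 go.py .5075 -.0245 .073 -42
```

```text
time: 6.18
position: [0.5075, -0.0244, 0.0805]
tool_rot: [0.572, 1.494, -0.573]
ft_force: [-0.4, -0.7, -2.0]
grip_width: 0.754
t 6.18 pos [ 0.5075 -0.0244  0.0805] yaw -41.9 x-axis [-0. -0. -1.] q [ 0.52  0.2  -0.57  1.96  0.12  1.02 -0.84] F [-0.4 -0.7 -2. ] Tq [-0.06 -0.02 -0.02] w 0.754
lin mm [ 7.5 -0.1  0.1] twist [0.1 0.  0. ]
```

```bash
python3 -m creep '[{"linear":[0.003,0,0],"twist":[0,0,0],"fingers":1},{"linear":[0.005,0,0],"twist":[0,0,0],"fingers":1},{"linear":[0.007,0,0],"twist":[0,0,0],"fingers":1},{"linear":[0.007,0,0],"twist":[0,0,0],"fingers":1},{"linear":[0.0075,0,0],"twist":[0,0,0],"fingers":1}]';  python3 go.py .5075 -.0245 .073 -42
```

```text
time: 6.6
position: [0.5075, -0.0242, 0.0729]
tool_rot: [0.572, 1.494, -0.572]
ft_force: [0.1, 0.4, -2.5]
grip_width: 0.754
t 6.60 pos [ 0.5075 -0.0242  0.0729] yaw -41.9 x-axis [-0. -0. -1.] q [ 0.51  0.21 -0.56  1.96  0.13  1.   -0.84] F [ 0.1  0.4 -2.5] Tq [-0.08 -0.06 -0.03] w 0.754
lin mm [-0.1 -0.2  0.2] twist [ 0.1 -0.   0. ]
```

```bash
python3 -m creep '[{"linear":[0.0005,0,0],"twist":[0,0,0],"fingers":1},{"linear":[0.001,0,0],"twist":[0,0,0],"fingers":1},{"linear":[0.0015,0,0],"twist":[0,0,0],"fingers":1},{"linear":[0.0015,0,0],"twist":[0,0,0],"fingers":1}]';  python3 go.py .5075 -.0245 .073 -122
python3 - <<'E'
from h import *
im,d=viewer.get_image('scene'); np.savez('/tmp/scene7.npz',im=im,d=d)
cv2.imwrite('pics/s7.png',crop(im,286,205,35,16)[:,:,::-1])
E
```

```text
time: 6.93
position: [0.5075, -0.0242, 0.0727]
tool_rot: [0.572, 1.494, -0.573]
ft_force: [-4.1, 0.5, 7.5]
grip_width: 0.748
t 6.93 pos [ 0.5075 -0.0242  0.0727] yaw -41.9 x-axis [-0.    -0.001 -1.   ] q [ 0.51  0.21 -0.56  1.96  0.13  1.   -0.84] F [-4.1  0.5  7.5] Tq [ 0.08  0.91 -0.01] w 0.748
lin mm [-0.3 -0.2  0.1] twist [80.1  0.   0. ]
```

View pics/s7.png

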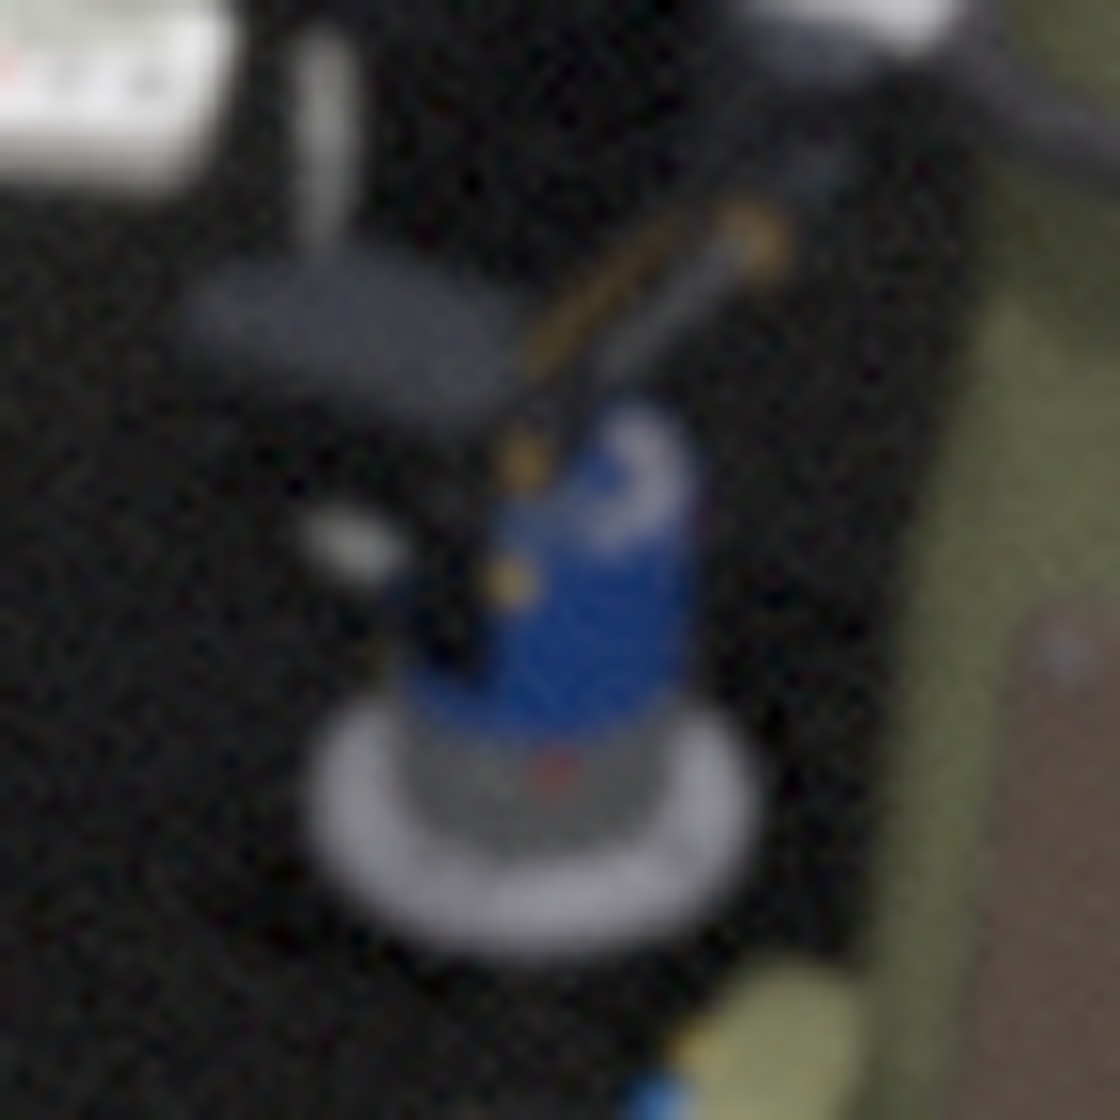

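The stage is fully inserted: the blue shoulder is flush on the grey rim at about (550,740). Next I'll relieve the press a little and turn it clockwise.

```bash
python3 -m creep '[{"linear":[-0.001,0,0],"twist":[6,0,0],"fingers":1},{"linear":[-0.001,0,0],"twist":[12,0,0],"fingers":1},{"linear":[-0.001,0,0],"twist":[18,0,0],"fingers":1},{"linear":[-0.001,0,0],"twist":[24,0,0],"fingers":1},{"linear":[-0.001,0,0],"twist":[30,0,0],"fingers":1},{"linear":[-0.001,0,0],"twist":[36,0,0],"fingers":1},{"linear":[-0.001,0,0],"twist":[40,0,0],"fingers":1}]';  python3 go.py .5075 -.0245 .073 -122
```

```text
time: 7.57
position: [0.5077, -0.0242, 0.0727]
tool_rot: [1.108, 1.27, -1.108]
ft_force: [-1.2, 0.0, 0.1]
grip_width: 0.753
t 7.57 pos [ 0.5077 -0.0242  0.0727] yaw -82.2 x-axis [ 0. -0. -1.] q [ 0.44  0.2  -0.48  1.97  0.11  1.   -1.53] F [-1.2  0.   0.1] Tq [0.02 0.18 0.03] w 0.753
lin mm [-0.3 -0.2  0.3] twist [39.8  0.  -0. ]
```

```bash
python3 -m creep '[{"linear":[0,0,0],"twist":[6,0,0],"fingers":1},{"linear":[0,0,0],"twist":[12,0,0],"fingers":1},{"linear":[0,0,0],"twist":[18,0,0],"fingers":1},{"linear":[0,0,0],"twist":[24,0,0],"fingers":1},{"linear":[0,0,0],"twist":[30,0,0],"fingers":1},{"linear":[0,0,0],"twist":[35,0,0],"fingers":1},{"linear":[0,0,0],"twist":[35,0,0],"fingers":1}]';  python3 go.py .5075 -.0245 .073 -122;python3 -m creep '[{"linear":[0,0,0],"twist":[2,0,0],"fingers":1},{"linear":[0,0,0],"twist":[4,0,0],"fingers":1},{"linear":[0,0,0],"twist":[6,0,0],"fingers":1},{"linear":[0,0,0],"twist":[6,0,0],"fingers":1}]';  python3 go.py .5075 -.0245 .073 -122
```

```text
time: 8.15
position: [0.5079, -0.0242, 0.0727]
tool_rot: [1.548, 0.947, -1.547]
ft_force: [1.0, -0.4, -0.5]
grip_width: 0.75
t 8.15 pos [ 0.5079 -0.0242  0.0727] yaw -117.0 x-axis [ 0.001 -0.    -1.   ] q [ 0.38  0.19 -0.42  1.97  0.09  1.   -2.12] F [ 1.  -0.4 -0.5] Tq [ 0.1  -0.03 -0.03] w 0.750
lin mm [-0.3 -0.2  0.4] twist [ 5. -0. -0.]
time: 8.48
position: [0.5078, -0.0242, 0.0727]
tool_rot: [1.618, 0.881, -1.617]
ft_force: [0.4, 0.1, -0.3]
grip_width: 0.749
t 8.48 pos [ 0.5078 -0.0242  0.0727] yaw -122.8 x-axis [ 0.001 -0.    -1.   ] q [ 0.37  0.19 -0.41  1.97  0.09  1.   -2.22] F [ 0.4  0.1 -0.3] Tq [ 0.14  0.04 -0.04] w 0.749
lin mm [-0.3 -0.1  0.4] twist [-0.8 -0.  -0. ]
```

```bash
python3 -m creep '[{"linear":[0,0,0],"twist":[2,0,0],"fingers":1},{"linear":[0,0,0],"twist":[3,0,0],"fingers":1},{"linear":[0,0,0],"twist":[4,0,0],"fingers":1},{"linear":[0,0,0],"twist":[4,0,0],"fingers":1}]';  python3 go.py
python3 - <<'E'
from h import *
im,d=viewer.get_image('scene'); np.savez('/tmp/scene8.npz',im=im,d=d)
cv2.imwrite('pics/s8.png',crop(im,286,205,25,20)[:,:,::-1])
E
```

```text
time: 8.82
position: [0.5078, -0.0242, 0.0727]
tool_rot: [1.666, 0.832, -1.665]
ft_force: [-0.5, -0.4, 0.5]
grip_width: 0.753
t 8.82 pos [ 0.5078 -0.0242  0.0727] yaw -126.9 x-axis [ 0.001 -0.    -1.   ] q [ 0.37  0.19 -0.4   1.97  0.09  1.   -2.29] F [-0.5 -0.4  0.5] Tq [ 0.11  0.   -0.01] w 0.753
```

View pics/s8.png

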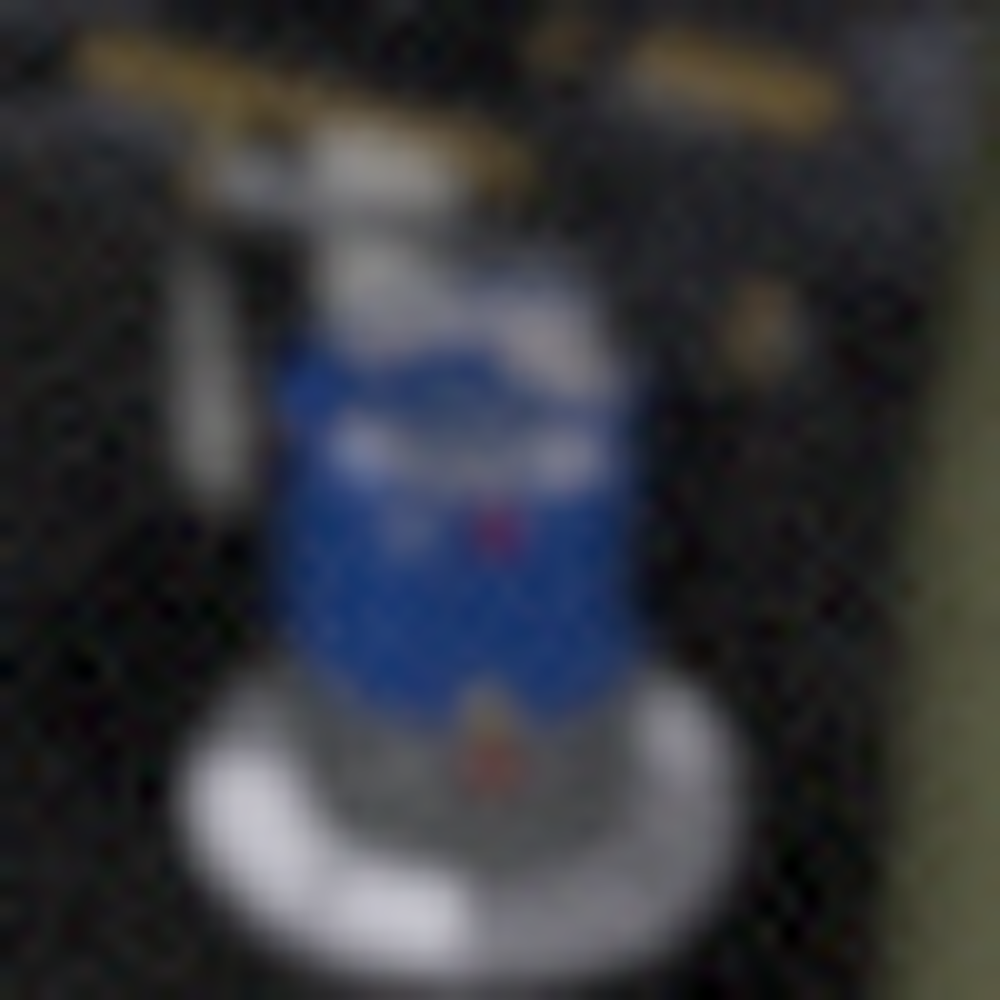

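The yellow shoulder mark (483,705) sits right above the red mark (490,768), so it looks home. I'll turn a bit further to feel the stop.

```bash
python3 -m creep '[{"linear":[0,0,0],"twist":[1,0,0],"fingers":1},{"linear":[0,0,0],"twist":[2,0,0],"fingers":1},{"linear":[0,0,0],"twist":[3,0,0],"fingers":1},{"linear":[0,0,0],"twist":[3,0,0],"fingers":1}]';  python3 go.py
```

```text
time: 9.2
position: [0.5078, -0.0242, 0.0727]
tool_rot: [1.7, 0.795, -1.7]
ft_force: [-0.5, -1.4, 1.0]
grip_width: 0.752
t 9.20 pos [ 0.5078 -0.0242  0.0727] yaw -129.8 x-axis [ 0.001 -0.001 -1.   ] q [ 0.36  0.19 -0.4   1.97  0.09  1.   -2.34] F [-0.5 -1.4  1. ] Tq [ 0.07 -0.02  0.95] w 0.752
```

The torque jumped to 0.95 N·m, so that is the hard stop. Now I'll relax it, release and rise.

```bash
python3 -m creep '[{"linear":[0,0,0],"twist":[-1.5,0,0],"fingers":1},{"linear":[0,0,0],"twist":[-1.5,0,0],"fingers":1},{"linear":[0,0,0],"twist":[-1.5,0,0],"fingers":-1},{"linear":[0,0,0],"twist":[-1.5,0,0],"fingers":-1},{"linear":[0,0,0],"twist":[-1.5,0,0],"fingers":-1},{"linear":[0,0,0],"twist":[-1.5,0,0],"fingers":-1}]';  python3 go.py; python3 -m creep '[{"linear":[-0.03,0,0],"twist":[0,0,0],"fingers":-1},{"linear":[-0.06,0,0],"twist":[0,0,0],"fingers":-1},{"linear":[-0.09,0,0],"twist":[0,0,0],"fingers":-1},{"linear":[-0.12,0,0],"twist":[0,0,0],"fingers":-1},{"linear":[-0.15,0,0],"twist":[0,0,0],"fingers":-1},{"linear":[-0.15,0,0],"twist":[0,0,0],"fingers":-1}]'; python3 go.py .482 .307 .223 -10
```

```text
time: 9.7
position: [0.5071, -0.0244, 0.0722]
tool_rot: [1.684, 0.813, -1.685]
ft_force: [0.3, -0.4, -0.3]
grip_width: 0.953
t 9.70 pos [ 0.5071 -0.0244  0.0722] yaw -128.5 x-axis [-0.001  0.    -1.   ] q [ 0.36  0.19 -0.4   1.97  0.09  1.   -2.32] F [ 0.3 -0.4 -0.3] Tq [ 0.08 -0.01  0.01] w 0.953
time: 10.2
position: [0.5109, -0.0243, 0.2289]
tool_rot: [1.691, 0.807, -1.674]
ft_force: [0.8, 1.1, 1.1]
grip_width: 0.999
t 10.20 pos [ 0.5109 -0.0243  0.2289] yaw -128.5 x-axis [ 0.011 -0.001 -1.   ] q [ 0.39  0.04 -0.4   1.79  0.02  1.3  -2.26] F [0.8 1.1 1.1] Tq [ 0.11 -0.04 -0.02] w 0.999
lin mm [   5.2 -228.7 -241.4] twist [-118.5    0.3   -0.6]
```

```bash
python3 -m creep '[{"linear":[0,-0.229,-0.241],"twist":[-57,0,0],"fingers":-1},{"linear":[0,-0.229,-0.241],"twist":[-57,0,0],"fingers":-1},{"linear":[0,-0.229,-0.241],"twist":[-57,0,0],"fingers":-1},{"linear":[0,-0.229,-0.241],"twist":[-57,0,0],"fingers":-1},{"linear":[0,-0.229,-0.241],"twist":[-57,0,0],"fingers":-1},{"linear":[0,-0.229,-0.241],"twist":[-57,0,0],"fingers":-1},{"linear":[0,-0.229,-0.241],"twist":[-57,0,0],"fingers":-1},{"linear":[0,-0.229,-0.241],"twist":[-57,0,0],"fingers":-1}]'; python3 go.py .482 .307 .2 -10
```

```text
time: 10.87
position: [0.4772, 0.3087, 0.2223]
tool_rot: [0.963, 1.347, -0.963]
ft_force: [0.0, -0.3, -0.2]
grip_width: 1.0
t 10.87 pos [0.4772 0.3087 0.2223] yaw -71.1 x-axis [ 0. -0. -1.] q [ 0.02  0.22 -0.73  1.65  0.15  1.33 -1.98] F [ 0.  -0.3 -0.2] Tq [ 0.05 -0.08 -0.03] w 1.000
lin mm [22.3  4.   3.1] twist [-61.1   0.   -0. ]
```

```bash
python3 -m creep '[{"linear":[0,0.004,0.003],"twist":[-57,0,0],"fingers":-1},{"linear":[0,0.004,0.003],"twist":[-57,0,0],"fingers":-1},{"linear":[0,0.004,0.003],"twist":[-57,0,0],"fingers":-1},{"linear":[0,0.004,0.003],"twist":[-57,0,0],"fingers":-1},{"linear":[0,0.004,0.003],"twist":[-57,0,0],"fingers":-1},{"linear":[0,0.004,0.003],"twist":[-57,0,0],"fingers":-1},{"linear":[0,0.004,0.003],"twist":[-57,0,0],"fingers":-1},{"linear":[0,0.004,0.003],"twist":[-57,0,0],"fingers":-1}]'; python3 go.py .482 .307 .2 -14
python3 - <<'E'
from fit import *
im,d=viewer.get_image('top'); im2,d2=viewer.get_image('scene'); np.savez('/tmp/top9.npz',im=im,d=d); np.savez('/tmp/scene9.npz',im=im2,d=d2)
cv2.imwrite('pics/t9.png',np.hstack([crop(im,285,195,20,18),crop(im2,285,205,20,18)])[:,:,::-1][:600,:800*2] if 0 else cv2.resize(np.hstack([crop(im,285,195,20,18),crop(im2,285,205,20,18)])[:,:,::-1],(800,400)))
print(fit('top',im,'stage',.5075,-.0243,.0335,18))
P=PARTS
PARTS['tow']=[(0,.010,.048),(0,.0955,.033)]
m0=mask_of; import fit as F
F.mask_of=lambda im,nm:m0(im,'base')
print(F.fit('top',im,'tow',.5075,-.0243,0,22))
for x,y in((.508,-.0243),):
    rr=np.linspace(.020,.029,10)
    A=np.array([marks('top',im,x,y,.0955,r,0)[1] for r in rr]); g=A[3:9].mean((0,2)); print([int(v) for v in g.reshape(-1,5).mean(1)]); a=np.radians(np.arange(0,360,2)); print(np.degrees(np.angle((g*np.exp(2j*a)).sum()))/2)
E
```

```text
time: 11.53
position: [0.4824, 0.3051, 0.2218]
tool_rot: [0.193, 1.563, -0.194]
ft_force: [-0.6, 0.9, 0.0]
grip_width: 0.995
t 11.53 pos [0.4824 0.3051 0.2218] yaw -14.1 x-axis [-0.001 -0.    -1.   ] q [ 0.12  0.25 -0.85  1.65  0.19  1.33 -1.  ] F [-0.6  0.9  0. ] Tq [-0.02 -0.06  0.03] w 0.995
lin mm [21.8  1.7 -0.8] twist [-0.1 -0.   0. ]
(array([ 0.51083021, -0.02379939]), np.float64(319.5382352941176), np.float64(661.8166666666666))
(array([ 0.50869411, -0.0227616 ]), np.float64(68.21421568627451), np.float64(614.45))
[233, 227, 214, 215, 158, 138, 147, 146, 146, 144, 161, 222, 235, 230, 236, 235, 233, 235, 227, 237, 245, 233, 169, 144, 144, 147, 142, 137, 143, 207, 234, 229, 228, 235, 230, 237]
-14.956442372108878
```

View pics/t9.png

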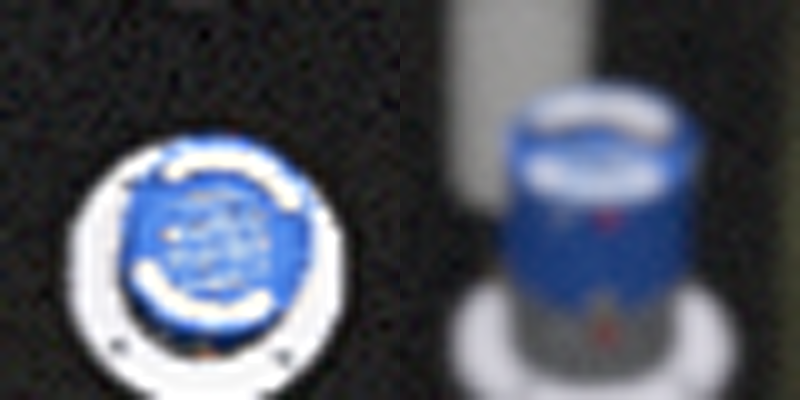

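The stage is home: the yellow shoulder mark (603,300) is above the red one (607,333). From the saved frames I'll refine the cap's yaw and the base axis using the mark pixels.

Run:
```python
from fit import *
from scipy.optimize import least_squares
def show(cam,im,x,y,z,R=.033,r=14):
    u0,v0=np.round(proj(cam,[x,y,z])).astype(int); c=im[v0-r:v0+r,u0-r:u0+r].astype(float)
    return c,u0-r,v0-r
out=[]
for cam in('top','scene'):
    im,_=load(cam,1)
    c,u0,v0=show(cam,im,.482,.307,.02)
    yel=(c[...,1]/(c[...,0]+20))*(c[...,0]>60)
    idx=np.argsort(yel.ravel())[::-1][:14]
    for i in idx:
        v,u=divmod(i,28); print(cam,u+u0,v+v0,c[v,u].astype(int),round(yel[v,u],2))
    for ph in(95,100,105,110):
        q=[proj(cam,[.482+.0335*np.cos(np.radians(p)),.307+.0335*np.sin(np.radians(p)),.015]).round(1).tolist() for p in(ph,ph+180)]
        print(cam,ph,q)
for cam,k in(('scene',9),('scene',1),('top',1)):
    im,_=load(cam,k); c,u0,v0=show(cam,im,.508,-.0243,.03,r=16)
    red=(c[...,0]-np.maximum(c[...,1],c[...,2])); idx=np.argsort(red.ravel())[::-1][:7]
    w=np.clip(red,15,None)-15; 
    for i in idx: v,u=divmod(i,32); print(cam,k,u+u0,v+v0,c[v,u].astype(int))
    for ph in(168,172,176,180): print(cam,ph,proj(cam,[.508+.033*np.cos(np.radians(ph)),-.0243+.033*np.sin(np.radians(ph)),.040]).round(2))
```

```text
top 188 206 [231 236 243] 0.94
top 188 205 [230 235 244] 0.94
top 189 206 [239 243 247] 0.94
top 190 206 [232 236 242] 0.94
top 190 207 [224 228 234] 0.93
top 189 207 [236 239 244] 0.93
top 188 207 [224 227 234] 0.93
top 188 208 [219 221 228] 0.92
top 190 208 [217 219 227] 0.92
top 189 208 [218 219 227] 0.92
top 189 205 [202 204 211] 0.92
top 190 205 [208 209 216] 0.92
top 191 205 [225 223 229] 0.91
top 187 206 [229 224 226] 0.9
top 95 [[182.2, 208.5], [201.1, 207.1]]
top 100 [[182.3, 209.3], [201.0, 206.3]]
top 105 [[182.5, 210.1], [200.9, 205.5]]
top 110 [[182.7, 210.9], [200.7, 204.7]]
scene 191 221 [219 211 211] 0.88
scene 191 220 [227 217 216] 0.88
scene 192 221 [215 206 206] 0.88
scene 192 220 [223 212 211] 0.87
scene 190 221 [225 208 204] 0.85
scene 190 220 [230 212 205] 0.85
scene 191 219 [230 212 203] 0.85
scene 192 219 [228 207 198] 0.83
scene 193 220 [224 201 192] 0.82
scene 193 221 [218 195 188] 0.82
scene 191 222 [216 193 186] 0.82
scene 190 219 [230 203 188] 0.81
scene 192 222 [213 188 179] 0.81
scene 190 222 [224 192 179] 0.79
scene 95 [[183.0, 232.6], [202.1, 229.7]]

[... 306 characters left out ...]
219 [93 76 80]
scene 168 [284.06 217.41]
scene 172 [284.71 217.41]
scene 176 [285.36 217.39]
scene 180 [286.   217.34]
scene 1 285 218 [103  76  78]
scene 1 286 218 [100  79  80]
scene 1 285 219 [93 73 75]
scene 1 284 218 [97 82 83]
scene 1 286 219 [92 77 79]
scene 1 284 219 [89 79 80]
scene 1 285 217 [124 112 115]
scene 168 [284.06 217.41]
scene 172 [284.71 217.41]
scene 176 [285.36 217.39]
scene 180 [286.   217.34]
top 1 285 210 [120  98  96]
top 1 286 210 [117  97  96]
top 1 284 210 [92 84 85]
top 1 298 193 [23 19 19]
top 1 295 202 [214 210 203]
top 1 299 210 [31 27 27]
top 1 301 203 [25 21 21]
top 168 [283.78 209.73]
top 172 [284.44 209.85]
top 176 [285.1  209.93]
top 180 [285.77 209.96]
```

Estimates: base gap at about 76.5°, cap x at about 102.5°, so the cap needs roughly 26° clockwise before entry. Now I'll descend on the cap.

```bash
python3 -m creep '[{"linear":[0.04,0.0015,-0.001],"twist":[0,0,0],"fingers":-1},{"linear":[0.08,0.0015,-0.001],"twist":[0,0,0],"fingers":-1},{"linear":[0.11,0.0015,-0.001],"twist":[0,0,0],"fingers":-1},{"linear":[0.11,0.0015,-0.001],"twist":[0,0,0],"fingers":-1},{"linear":[0.11,0.0015,-0.001],"twist":[0,0,0],"fingers":-1}]'; python3 go.py .482 .307 .035 -14
python3 - <<'E'
from h import *
im,d=viewer.get_image('top'); a=crop(im,192,205,30,12)
im,d=viewer.get_image('scene'); b=crop(im,193,222,30,12); cv2.imwrite('pics/t10.png',cv2.resize(np.hstack([a,b])[:,:,::-1],(800,400)))
E
```

```text
time: 12.05
position: [0.481, 0.3064, 0.1114]
tool_rot: [0.198, 1.565, -0.201]
ft_force: [0.5, 0.6, 0.2]
grip_width: 1.002
t 12.05 pos [0.481  0.3064 0.1114] yaw -14.6 x-axis [-0.003 -0.001 -1.   ] q [ 0.08  0.36 -0.82  1.77  0.28  1.14 -1.08] F [0.5 0.6 0.2] Tq [-0.   -0.11  0.06] w 1.002
lin mm [76.4  1.   1. ] twist [-0.6 -0.2  0.1]
```

View pics/t10.png

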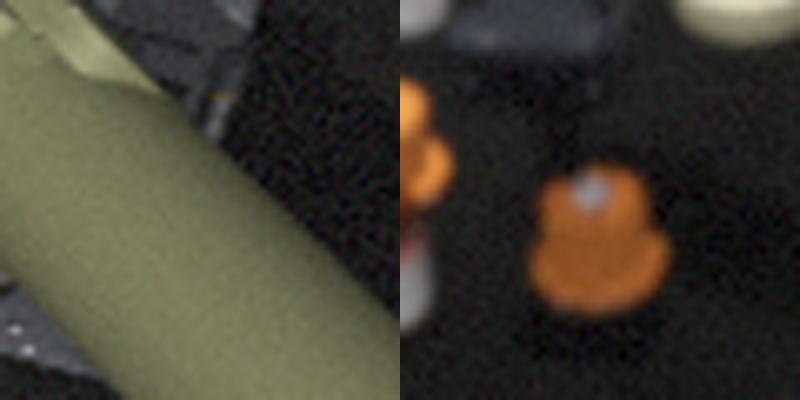

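The cap at (600,240) in the right-hand crop is untouched and the gripper is still above it. I'll continue down and close.

```bash
python3 -m creep '[{"linear":[0.025,0.0005,0.001],"twist":[-0.5,0,0],"fingers":-1},{"linear":[0.05,0.0005,0.001],"twist":[-0.5,0,0],"fingers":-1},{"linear":[0.076,0.0005,0.001],"twist":[-0.5,0,0],"fingers":-1},{"linear":[0.076,0.0005,0.001],"twist":[-0.5,0,0],"fingers":-1},{"linear":[0.076,0.0005,0.001],"twist":[-0.5,0,0],"fingers":-1}]'; python3 go.py .482 .307 .035 -14
```

```text
time: 12.57
position: [0.4837, 0.3077, 0.0378]
tool_rot: [0.192, 1.562, -0.191]
ft_force: [0.9, -0.4, -0.3]
grip_width: 0.999
t 12.57 pos [0.4837 0.3077 0.0378] yaw -14.0 x-axis [ 0.001  0.    -1.   ] q [ 0.03  0.45 -0.77  1.83  0.37  1.01 -1.13] F [ 0.9 -0.4 -0.3] Tq [ 0.03 -0.06  0.01] w 0.999
lin mm [ 2.8 -1.  -1.5] twist [ 0.  0. -0.]
```

```bash
python3 -m creep '[{"linear":[0.002,-0.001,-0.001],"twist":[0,0,0],"fingers":-1},{"linear":[0.002,-0.001,-0.001],"twist":[0,0,0],"fingers":1},{"linear":[0.002,-0.001,-0.001],"twist":[0,0,0],"fingers":1},{"linear":[0.002,-0.001,-0.001],"twist":[0,0,0],"fingers":1},{"linear":[0.002,-0.001,-0.001],"twist":[0,0,0],"fingers":1},{"linear":[0.002,-0.001,-0.001],"twist":[0,0,0],"fingers":1},{"linear":[0.002,-0.001,-0.001],"twist":[0,0,0],"fingers":1},{"linear":[0.002,-0.001,-0.001],"twist":[0,0,0],"fingers":1}]' 30; python3 go.py
```

```text
time: 13.23
position: [0.4818, 0.3065, 0.0346]
tool_rot: [0.191, 1.563, -0.191]
ft_force: [-0.2, 0.7, 1.0]
grip_width: 0.567
t 13.23 pos [0.4818 0.3065 0.0346] yaw -13.9 x-axis [-0. -0. -1.] q [ 0.03  0.45 -0.77  1.84  0.37  1.01 -1.13] F [-0.2  0.7  1. ] Tq [-0.15  0.01  0.04] w 0.567
```

```bash
python3 -m creep '[{"linear":[-0.03,0,0],"twist":[0,0,0],"fingers":1},{"linear":[-0.06,0,0],"twist":[0,0,0],"fingers":1},{"linear":[-0.1,0,0],"twist":[0,0,0],"fingers":1},{"linear":[-0.14,0,0],"twist":[0,0,0],"fingers":1},{"linear":[-0.165,0,0],"twist":[0,0,0],"fingers":1},{"linear":[-0.165,0,0],"twist":[0,0,0],"fingers":1}]'; python3 go.py .5078 -.0243 .20 -40
```

```text
time: 13.73
position: [0.4844, 0.3089, 0.2056]
tool_rot: [0.195, 1.554, -0.186]
ft_force: [-0.3, 1.4, -1.4]
grip_width: 0.571
t 13.73 pos [0.4844 0.3089 0.2056] yaw -13.9 x-axis [ 0.009  0.004 -1.   ] q [ 0.12  0.26 -0.85  1.67  0.21  1.29 -1.02] F [-0.3  1.4 -1.4] Tq [ 0.06 -0.17 -0.02] w 0.571
lin mm [   4.4 -317.8  102.8] twist [26.1  0.4 -0.5]
```

```bash
python3 -m creep '[{"linear":[0,-0.318,0.103],"twist":[26,0,0],"fingers":1},{"linear":[0,-0.318,0.103],"twist":[26,0,0],"fingers":1},{"linear":[0,-0.318,0.103],"twist":[26,0,0],"fingers":1},{"linear":[0,-0.318,0.103],"twist":[26,0,0],"fingers":1},{"linear":[0,-0.318,0.103],"twist":[26,0,0],"fingers":1},{"linear":[0,-0.318,0.103],"twist":[26,0,0],"fingers":1},{"linear":[0,-0.318,0.103],"twist":[26,0,0],"fingers":1},{"linear":[0,-0.318,0.103],"twist":[26,0,0],"fingers":1}]'; python3 -m creep '[{"linear":[0,0,0],"twist":[0,0,0],"fingers":1},{"linear":[0,0,0],"twist":[0,0,0],"fingers":1},{"linear":[0,0,0],"twist":[0,0,0],"fingers":1}]'; python3 go.py .5078 -.0243 .165 -40
```

```text
time: 14.4
position: [0.5044, -0.0281, 0.1987]
tool_rot: [0.545, 1.502, -0.546]
ft_force: [1.4, -0.9, -1.6]
grip_width: 0.562
time: 14.65
position: [0.5048, -0.0255, 0.1987]
tool_rot: [0.546, 1.503, -0.545]
ft_force: [0.3, -0.2, -1.4]
grip_width: 0.568
t 14.65 pos [ 0.5048 -0.0255  0.1987] yaw -39.9 x-axis [-0.001  0.001 -1.   ] q [ 0.55  0.07 -0.57  1.83  0.04  1.26 -0.73] F [ 0.3 -0.2 -1.4] Tq [ 0.01 -0.05 -0.05] w 0.568
lin mm [33.7  2.9  1.6] twist [ 0.1 -0.1  0. ]
```

```bash
python3 -m creep '[{"linear":[0.02,0.003,0.0015],"twist":[0,0,0],"fingers":1},{"linear":[0.045,0.003,0.0015],"twist":[0,0,0],"fingers":1},{"linear":[0.055,0.003,0.0015],"twist":[0,0,0],"fingers":1},{"linear":[0.055,0.003,0.0015],"twist":[0,0,0],"fingers":1},{"linear":[0.055,0.003,0.0015],"twist":[0,0,0],"fingers":1}]'; python3 go.py .5078 -.0243 .135 -40
python3 - <<'E'
from fit import *
from go import st
s,M=st(0); T=s['position']
im,d=viewer.get_image('scene'); np.savez('/tmp/scene11.npz',im=im,d=d)
z0=T[2]-.0346; big=cv2.resize(im,None,fx=8,fy=8,interpolation=cv2.INTER_CUBIC); raw=big.copy()
for (x,y,z,c) in((T[0],T[1],z0+.019,(255,255,0)),(T[0],T[1],z0+.0115,(255,255,0)),(.508,-.0243,.0955,(0,255,0)),(.508,-.0243,.0,(0,255,0))):
    R=.048 if z==.0 else .033
    P=np.stack([x+R*np.cos(th),y+R*np.sin(th),np.full(72,z)],-1)
    cv2.polylines(big,[np.round((proj('scene',P)+.5)*8).astype(np.int32)],True,c,1)
u,v=(proj('scene',[.508,-.024,.09])*8).astype(int)
cv2.imwrite('pics/s11.png',np.hstack([raw[v-250:v+250,u-200:u+200],big[v-250:v+250,u-200:u+200]])[:,:,::-1])
E
```

```text
time: 15.07
position: [0.508, -0.0235, 0.1443]
tool_rot: [0.544, 1.503, -0.544]
ft_force: [-0.0, 0.1, -1.6]
grip_width: 0.569
t 15.07 pos [ 0.508  -0.0235  0.1443] yaw -39.8 x-axis [-0.001  0.    -1.   ] q [ 0.54  0.12 -0.58  1.89  0.07  1.15 -0.76] F [-0.   0.1 -1.6] Tq [-0.05 -0.04 -0.04] w 0.569
lin mm [ 9.3 -0.8  0.4] twist [ 0.2 -0.1  0. ]
```

View pics/s11.png

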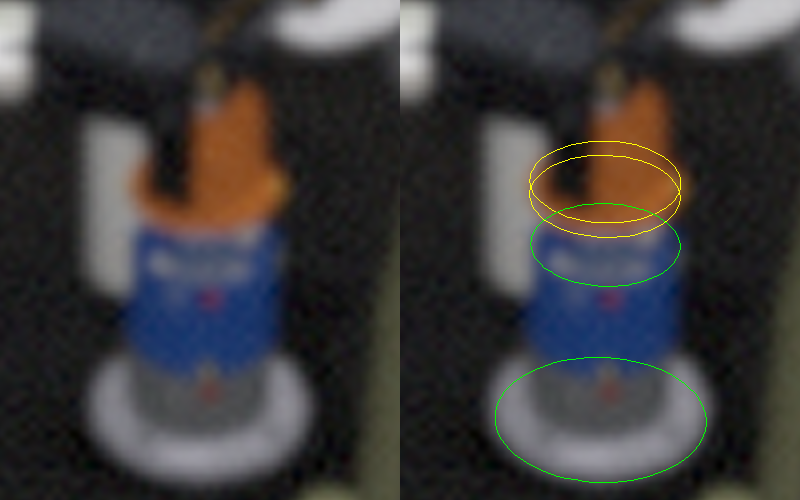

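The cap is centred over the stage: shoulder spans 132–285 px, stage rim 132–282. I'll go down slowly.

```bash
python3 -m creep '[{"linear":[0.004,-0.0005,0],"twist":[0,0,0],"fingers":1},{"linear":[0.008,-0.0005,0],"twist":[0,0,0],"fingers":1},{"linear":[0.012,-0.0005,0],"twist":[0,0,0],"fingers":1},{"linear":[0.015,-0.0005,0],"twist":[0,0,0],"fingers":1},{"linear":[0.018,-0.0005,0],"twist":[0,0,0],"fingers":1},{"linear":[0.018,-0.0005,0],"twist":[0,0,0],"fingers":1}]'; python3 go.py .5078 -.0243 .1186 -40
```

```text
time: 15.62
position: [0.5076, -0.0251, 0.1258]
tool_rot: [0.545, 1.502, -0.546]
ft_force: [-1.0, -0.4, -1.2]
grip_width: 0.567
t 15.62 pos [ 0.5076 -0.0251  0.1258] yaw -39.9 x-axis [-0.001  0.    -1.   ] q [ 0.54  0.14 -0.57  1.91  0.09  1.11 -0.77] F [-1.  -0.4 -1.2] Tq [ 0.01 -0.01 -0.02] w 0.567
lin mm [ 7.2  0.7 -0.3] twist [ 0.1 -0.1  0. ]
```

Underside at about 0.091, below the rim with no contact force, so it is entering.

```bash
python3 -m creep '[{"linear":[0.003,0.0005,0],"twist":[0,0,0],"fingers":1},{"linear":[0.005,0.0005,0],"twist":[0,0,0],"fingers":1},{"linear":[0.007,0.0005,0],"twist":[0,0,0],"fingers":1},{"linear":[0.008,0.0005,0],"twist":[0,0,0],"fingers":1},{"linear":[0.008,0.0005,0],"twist":[0,0,0],"fingers":1}]'; python3 go.py .5078 -.0243 .1186 -120
```

```text
time: 16.03
position: [0.5084, -0.0247, 0.1186]
tool_rot: [0.545, 1.501, -0.545]
ft_force: [0.2, -0.0, -0.8]
grip_width: 0.564
t 16.03 pos [ 0.5084 -0.0247  0.1186] yaw -39.9 x-axis [-0. -0. -1.] q [ 0.53  0.15 -0.57  1.92  0.09  1.1  -0.78] F [ 0.2 -0.  -0.8] Tq [0.03 0.01 0.02] w 0.564
lin mm [-0.  -0.1 -0.7] twist [80.1  0.   0. ]
```

```bash
python3 -m creep '[{"linear":[0.0005,0,0],"twist":[0,0,0],"fingers":1},{"linear":[0.001,0,0],"twist":[0,0,0],"fingers":1},{"linear":[0.001,0,0],"twist":[0,0,0],"fingers":1}]'; python3 go.py
```

```text
time: 16.28
position: [0.5085, -0.0247, 0.1185]
tool_rot: [0.545, 1.501, -0.546]
ft_force: [-2.4, -0.9, 6.2]
grip_width: 0.569
t 16.28 pos [ 0.5085 -0.0247  0.1185] yaw -39.9 x-axis [-0. -0. -1.] q [ 0.53  0.15 -0.57  1.92  0.09  1.1  -0.78] F [-2.4 -0.9  6.2] Tq [ 0.1   0.77 -0.04] w 0.569
```

Shoulder contact (6 N upward). I'll relieve the press and turn clockwise.

```bash
python3 -m creep '[{"linear":[-0.0008,0,0],"twist":[6,0,0],"fingers":1},{"linear":[-0.0008,0,0],"twist":[12,0,0],"fingers":1},{"linear":[-0.0008,0,0],"twist":[18,0,0],"fingers":1},{"linear":[-0.0008,0,0],"twist":[24,0,0],"fingers":1},{"linear":[-0.0008,0,0],"twist":[30,0,0],"fingers":1},{"linear":[-0.0008,0,0],"twist":[36,0,0],"fingers":1},{"linear":[-0.0008,0,0],"twist":[40,0,0],"fingers":1}]'; python3 go.py;  python3 -m creep '[{"linear":[0,0,0],"twist":[6,0,0],"fingers":1},{"linear":[0,0,0],"twist":[12,0,0],"fingers":1},{"linear":[0,0,0],"twist":[18,0,0],"fingers":1},{"linear":[0,0,0],"twist":[24,0,0],"fingers":1},{"linear":[0,0,0],"twist":[30,0,0],"fingers":1},{"linear":[0,0,0],"twist":[33,0,0],"fingers":1},{"linear":[0,0,0],"twist":[33,0,0],"fingers":1}]';  python3 go.py
```

```text
time: 16.87
position: [0.5084, -0.0247, 0.1185]
tool_rot: [1.082, 1.285, -1.082]
ft_force: [-0.3, -0.2, 0.7]
grip_width: 0.564
t 16.87 pos [ 0.5084 -0.0247  0.1185] yaw -80.2 x-axis [ 0. -0. -1.] q [ 0.48  0.15 -0.51  1.92  0.08  1.09 -1.47] F [-0.3 -0.2  0.7] Tq [0.1  0.15 0.08] w 0.564
time: 17.45
position: [0.5086, -0.0245, 0.1185]
tool_rot: [1.499, 0.991, -1.498]
ft_force: [-0.4, 0.7, -0.3]
grip_width: 0.563
t 17.45 pos [ 0.5086 -0.0245  0.1185] yaw -113.0 x-axis [ 0.001 -0.    -1.   ] q [ 0.44  0.14 -0.47  1.92  0.07  1.09 -2.03] F [-0.4  0.7 -0.3] Tq [ 0.18 -0.02 -0.02] w 0.563
```

```bash
python3 -m creep '[{"linear":[0,0,0],"twist":[2,0,0],"fingers":1},{"linear":[0,0,0],"twist":[4,0,0],"fingers":1},{"linear":[0,0,0],"twist":[6,0,0],"fingers":1},{"linear":[0,0,0],"twist":[6,0,0],"fingers":1}]'; python3 go.py;  python3 -m creep '[{"linear":[0,0,0],"twist":[1,0,0],"fingers":1},{"linear":[0,0,0],"twist":[2,0,0],"fingers":1},{"linear":[0,0,0],"twist":[3,0,0],"fingers":1},{"linear":[0,0,0],"twist":[3,0,0],"fingers":1}]';  python3 go.py
```

```text
time: 17.78
position: [0.5086, -0.0245, 0.1185]
tool_rot: [1.57, 0.927, -1.569]
ft_force: [0.6, 0.2, -0.1]
grip_width: 0.569
t 17.78 pos [ 0.5086 -0.0245  0.1185] yaw -118.9 x-axis [ 0.001  0.    -1.   ] q [ 0.43  0.14 -0.46  1.92  0.07  1.09 -2.14] F [ 0.6  0.2 -0.1] Tq [0.19 0.06 0.02] w 0.569
time: 18.12
position: [0.5086, -0.0246, 0.1185]
tool_rot: [1.607, 0.891, -1.607]
ft_force: [-0.5, 0.5, 1.5]
grip_width: 0.567
t 18.12 pos [ 0.5086 -0.0246  0.1185] yaw -122.0 x-axis [ 0.  0. -1.] q [ 0.43  0.14 -0.46  1.92  0.07  1.09 -2.19] F [-0.5  0.5  1.5] Tq [0.3  0.08 0.01] w 0.567
```

```bash
python3 -m creep '[{"linear":[0,0,0],"twist":[1,0,0],"fingers":1},{"linear":[0,0,0],"twist":[2,0,0],"fingers":1},{"linear":[0,0,0],"twist":[3,0,0],"fingers":1},{"linear":[0,0,0],"twist":[3,0,0],"fingers":1}]';  python3 go.py
python3 - <<'E'
from h import *
im,d=viewer.get_image('scene'); cv2.imwrite('pics/s13.png',crop(im,286,200,28,20)[:,:,::-1])
E
```

```text
time: 18.45
position: [0.5086, -0.0246, 0.1185]
tool_rot: [1.643, 0.855, -1.643]
ft_force: [0.2, 0.9, 3.8]
grip_width: 0.569
t 18.45 pos [ 0.5086 -0.0246  0.1185] yaw -125.0 x-axis [ 0. -0. -1.] q [ 0.42  0.14 -0.45  1.92  0.07  1.09 -2.24] F [0.2 0.9 3.8] Tq [ 0.31  0.08 -0.03] w 0.569
```

View pics/s13.png

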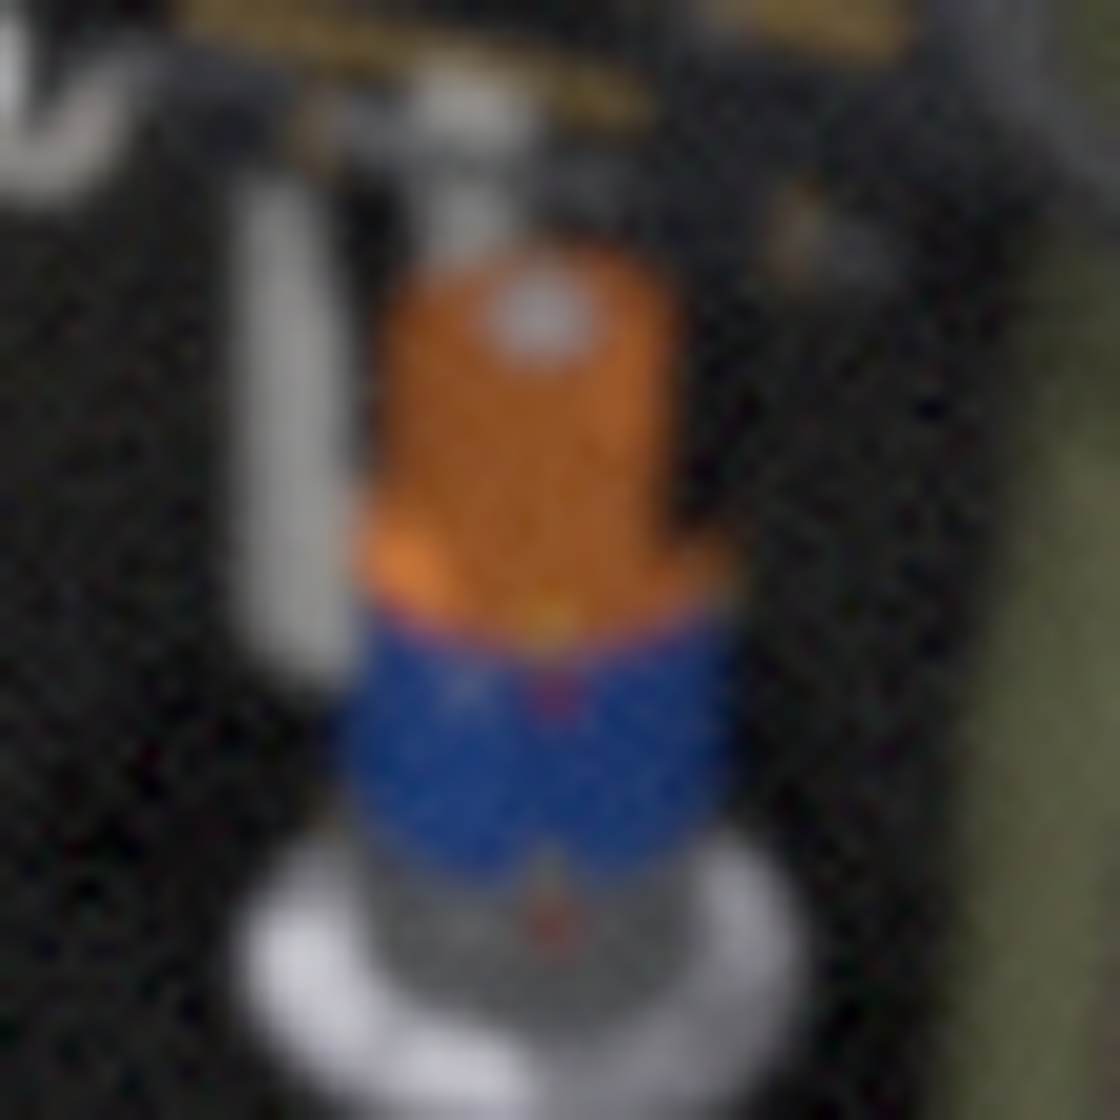

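The cap's yellow mark (545,620) is a few degrees short of the stage's red one (553,690). I'll continue to the stop.

```bash
python3 -m creep '[{"linear":[0,0,0],"twist":[1,0,0],"fingers":1},{"linear":[0,0,0],"twist":[2,0,0],"fingers":1},{"linear":[0,0,0],"twist":[3,0,0],"fingers":1},{"linear":[0,0,0],"twist":[3,0,0],"fingers":1}]';  python3 go.py
```

```text
time: 18.83
position: [0.5086, -0.0246, 0.1185]
tool_rot: [1.678, 0.819, -1.677]
ft_force: [0.1, 0.9, 3.1]
grip_width: 0.568
t 18.83 pos [ 0.5086 -0.0246  0.1185] yaw -127.9 x-axis [ 0.001 -0.    -1.   ] q [ 0.42  0.14 -0.45  1.92  0.07  1.09 -2.29] F [0.1 0.9 3.1] Tq [ 0.35 -0.01  0.66] w 0.568
```

The stop is felt (0.66 N·m). I'll relax, release and retreat straight up.

```bash
python3 -m creep '[{"linear":[0,0,0],"twist":[0.5,0,0],"fingers":1},{"linear":[0,0,0],"twist":[-0.7,0,0],"fingers":1},{"linear":[0,0,0],"twist":[-0.7,0,0],"fingers":-1},{"linear":[0,0,0],"twist":[-0.7,0,0],"fingers":-1},{"linear":[0,0,0],"twist":[-0.7,0,0],"fingers":-1},{"linear":[0,0,0],"twist":[-0.7,0,0],"fingers":-1},{"linear":[0,0,0],"twist":[-0.7,0,0],"fingers":-1}]';  python3 go.py; python3 -m creep '[{"linear":[-0.03,0,0],"twist":[0,0,0],"fingers":-1},{"linear":[-0.06,0,0],"twist":[0,0,0],"fingers":-1},{"linear":[-0.09,0,0],"twist":[0,0,0],"fingers":-1},{"linear":[-0.12,0,0],"twist":[0,0,0],"fingers":-1},{"linear":[-0.12,0,0],"twist":[0,0,0],"fingers":-1}]'; python3 go.py .45 -.25 .25 -128
```

```text
time: 19.42
position: [0.508, -0.025, 0.118]
tool_rot: [1.67, 0.828, -1.671]
ft_force: [-0.1, 0.3, 0.0]
grip_width: 0.866
t 19.42 pos [ 0.508 -0.025  0.118] yaw -127.3 x-axis [-0.001 -0.    -1.   ] q [ 0.42  0.14 -0.45  1.92  0.07  1.09 -2.28] F [-0.1  0.3  0. ] Tq [ 0.06  0.03 -0.02] w 0.866
time: 19.83
position: [0.5117, -0.0247, 0.2447]
tool_rot: [1.676, 0.822, -1.66]
ft_force: [0.5, 1.0, -0.3]
grip_width: 0.998
t 19.83 pos [ 0.5117 -0.0247  0.2447] yaw -127.2 x-axis [ 0.01  -0.002 -1.   ] q [ 0.44  0.03 -0.45  1.77  0.02  1.34 -2.24] F [ 0.5  1.  -0.3] Tq [ 0.13 -0.04  0.01] w 0.998
lin mm [ -5.6  87.3 216.6] twist [ 0.8 -0.3 -0.5]
```

```bash
python3 -m creep '[{"linear":[-0.01,0.087,0.217],"twist":[0,0,0],"fingers":-1},{"linear":[-0.01,0.087,0.217],"twist":[0,0,0],"fingers":-1},{"linear":[-0.01,0.087,0.217],"twist":[0,0,0],"fingers":-1},{"linear":[-0.01,0.087,0.217],"twist":[0,0,0],"fingers":-1},{"linear":[-0.01,0.087,0.217],"twist":[0,0,0],"fingers":-1},{"linear":[-0.01,0.087,0.217],"twist":[0,0,0],"fingers":-1},{"linear":[-0.01,0.087,0.217],"twist":[0,0,0],"fingers":-1}]'; python3 go.py
python3 - <<'E'
from h import *
from bench import nets
im,d=viewer.get_image('top'); im2,_=viewer.get_image('scene')
cv2.imwrite('pics/f0.png',cv2.resize(np.hstack([crop(im,285,192,20,20),crop(im2,286,200,20,20)])[:,:,::-1],(800,400))); cv2.imwrite('pics/f1.png',im[:,:,::-1]);cv2.imwrite('pics/f2.png',im2[:,:,::-1])
for c in('top','scene'):
  for l in("stage_center","cap_center","bottle_etoh_mid","bottle_tris_mid","specimen_jar_mid"):
    print(c,l,[(np.round(x['centre'],3).tolist(),round(x['conf'],2)) for x in nets.place_of(c,l)][:4])
E
```

```text
time: 20.42
position: [0.4431, -0.2575, 0.2478]
tool_rot: [1.674, 0.818, -1.679]
ft_force: [-0.1, -0.3, -0.5]
grip_width: 0.998
t 20.42 pos [ 0.4431 -0.2575  0.2478] yaw -127.9 x-axis [-0.002 -0.003 -1.   ] q [ 0.68  0.03 -0.21  1.76  0.01  1.35 -1.77] F [-0.1 -0.3 -0.5] Tq [ 0.08  0.04 -0.03] w 0.998
top stage_center [([0.626, -0.341, 0.043], 0.78), ([0.383, -0.317, 0.032], 0.52)]
top cap_center [([0.583, 0.418, 0.034], 0.83), ([0.505, -0.023, 0.117], 0.53)]
top bottle_etoh_mid [([0.471, 0.416, 0.059], 0.18)]
top bottle_tris_mid [([0.475, 0.418, 0.06], 0.63)]
top specimen_jar_mid [([0.624, -0.017, 0.075], 0.57)]
scene stage_center [([0.505, -0.028, 0.068], 0.79), ([0.621, -0.341, 0.046], 0.79), ([0.383, -0.321, 0.031], 0.59)]
scene cap_center [([0.508, -0.024, 0.113], 0.65), ([0.51, -0.024, 0.002], 0.6), ([0.582, 0.419, 0.028], 0.59)]
scene bottle_etoh_mid [([0.491, -0.446, 0.076], 0.9), ([0.506, -0.024, 0.042], 0.68)]
scene bottle_tris_mid [([0.474, 0.419, 0.055], 0.86)]
scene specimen_jar_mid [([0.628, -0.021, 0.071], 0.7), ([0.473, 0.42, 0.057], 0.37)]
```

View pics/f0.png

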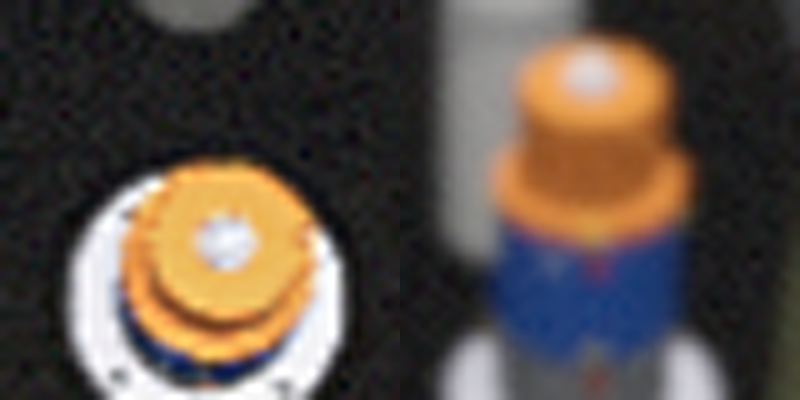

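View pics/f1.png

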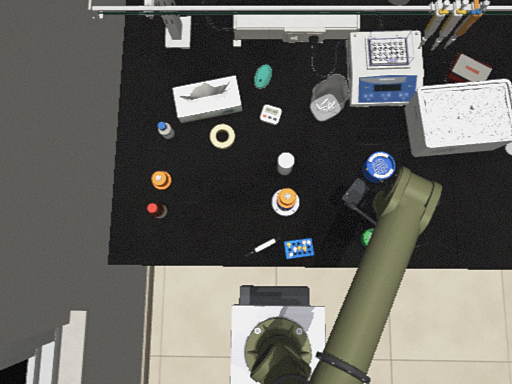

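View pics/f2.png

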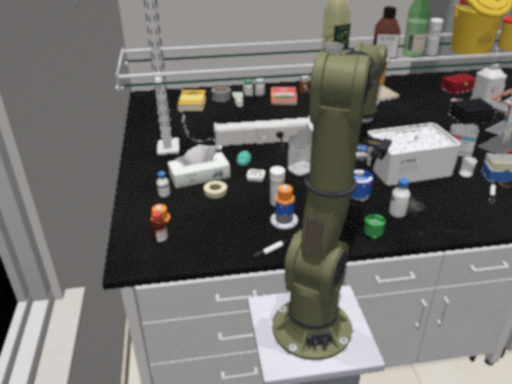

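The finished tower stands upright in both views. The cap's yellow mark (595,230), the stage's red (598,265) and the base's red (597,380) line up, and the gripper is clear. The jar's pixel may have shifted a little, so I'll check that once before handing in.

Run:
```python
from h import *
from bench import job, readout
im,d=viewer.get_image('top'); v,u=np.mgrid[0:384,0:512]; W=world('top',u,v,d); W[d==0]=np.nan
for nm,x,y in(("jar",.6257,-.0212),("tris",.4695,.4189),("tower",.508,-.0243)):
    m=(np.hypot(W[...,0]-x,W[...,1]-y)<.05)&(W[...,2]>.1); Z=W[m]; T=Z[Z[:,2]>np.nanpercentile(Z[:,2],95)-.012]
    print(nm,np.round((np.nanpercentile(T,2,0)+np.nanpercentile(T,98,0))/2,4))
print(readout.get_state()['time'],readout.get_state()['qd'].round(3))
print(job.close_job())
```

```text
jar [ 0.6257 -0.0196  0.1484]
tris [0.4694 0.4193 0.1148]
tower [ 0.5084 -0.0235  0.1446]
21.0667 [ 0.003  0.     0.002  0.    -0.    -0.001  0.   ]
the job is handed in; nothing more can be done
None
```

The tower is built and I handed the job in at about 21 s; no verdict was reported. I set the blue stage into the grey base and turned it clockwise to its stop, felt as 0.95 N·m at the wrist. I did the same with the orange cap on the stage (0.66 N·m), then let go and moved the arm clear.

- **Tower:** in the last pictures the yellow and red marks line up on all three parts. The heights and the shared axis agree with a fully seated tower, with the top at about x 0.508, y −0.024.
- **Jar and brown bottle:** both stand within about 2 mm of where they started.
- **White bottle:** the arm hid it from the top camera at the end. The scene camera puts it at its starting place to within a few mm.
- **Disagreement:** the angles I read from the pictures were off. The stage reached its stop about 7° further round than planned, and the cap about 8°. I relied on the felt stops and the mark alignment instead.
- **Detector noise:** the networks gave a few false hits, such as a bottle and a second cap where the tower stands. I ignored these.

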